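# Pack the pastry box and screw its cover shut

### The arm

A 6-joint arm with a two-finger parallel gripper is mounted at the origin on the work surface. World frame = base frame: x ahead of the robot, y to its left, z up, the work surface at z = 0. Lengths are in m, angles in rad, forces in N, time in s.
With the tool pointing down it reaches from about 0.25 to 0.725 m from the base axis. Payload 4 kg.
Tool frame: the origin (TCP) lies midway between the tips of the shut fingers; the grasp point (between the pads) lies pinch_z behind it (pinch_z is the distance from the TCP to the grasp point, in m); z points along the fingers, y is the direction in which the jaws open and shut (so a half turn about z gives the same grasp; the last joint's range is limited). The gripper opens to 85 mm and grips with 20 to 120 N. Pads are 22 mm wide; open, the fingers measure 114 mm over their backs; the gripper's body (76 mm by 85 mm) begins 54 mm behind the grasp point. The pads swing forward as they close: fully open they stand 13 mm farther back than shut.
Start: joints at [1.311, 0.241, 0.005, 1.335, 0, 1.571], TCP at [0.128, 0.483, 0.198] pointing down, gripper open.
Joint ranges: [-2.72, 2.72], [-1.05, 1.87], [-1.09, 1.28], [-1.99, 2.15], [-1.42, 1.44], [-3.14, 3.14]. Speed limits (rad/s): [2.79, 2.79, 3.14, 3.14, 3.14, 3.14].

### API

Orientations are given as a unit quaternion [x, y, z, w].
In Python, from workcell import * gives the robot as it stands.
- The arm moves only by the tool move_arm, never from a script. Its argument "motion" is a list of rows, each a list of 3 entries, a list of its own where there are three numbers: the finger opening in mm, from 0 to 85.4, then the shift along the tool's x, y, z in units of 50 mm (1.0 is 50 mm), then the turn about the tool's z in units of 6 degrees (1.0 is 6 degrees). In form: [[claw, [dx, dy, dz], roll], ...]. A call has exactly 10 rows; each row is the pose to reach, as a shift and turn from the pose commanded when the call began, along the tool's axes at that moment; what a row does not reach only later rows make up. A row lasts 1/10 s, in which the tool goes at most 50 mm and 8.59 degrees, less where a joint would pass 70% of its speed; a pose out of reach is approached as far as the arm can. A call with a gripper value outside its range is refused whole. The fingers move at their own pace and stop on an object; the grip force is fixed at half the most. Time passes only in rows, so rows that repeat a pose let the fingers close, or fill a call up. It gives the time, the measured TCP pose, the force and the opening at its end, in the units of the state.
- get_obs(): the state, without advancing time (a new reading comes with each control period).
- camera(name): name is "scene" or "top"; returns a dict with "color" (384x512x3 uint8, red, green, blue), "fx", "fy", "cx", "cy" (pixels), "rvec" (rotation vector, rad) and "tvec" (3), from world to camera coordinates, as OpenCV has them. Camera axes: x right, y down, z forward; pixel columns grow to the right and rows downward; lengths in m; the calibration is good to about 2 mm. A picture is of the moment at which its call begins. There is no depth.
- job_done(): hands the job in, once; it reports no verdict.
The state is a dict: "clock": time; "joint_pos": joint angles; "joint_vel": joint speeds; "tau": joint torques, N m; "eef_pos": TCP position; "tool_rot": TCP orientation; "ft_force": force on the tool from outside, world axes, zero at the start; "ft_torque": the same for the moment, N m; "grip_width": finger opening in m.
Only numpy, scipy, OpenCV 4.12 (cv2) and the standard library are available. Lean on these libraries where they do the work, as an engineer would, in place of code of your own. Each camera call takes 0.05 s, during which the arm holds its last target.

### The job

Slide the wooden box's cover fully back, lay every pastry bar from the paper sheet inside, flat on the floor of the box, and slide the cover fully shut. Then drive the lock screw clockwise with the screwdriver until it is tight, keeping the bit pushed down in the slot, and put the screwdriver back upright in its stand. Leave the jar, the label roll and the cup where they are, and do not touch the screw with the fingers.

Things in the scene. Friction and masses are not known exactly. Their poses are not given: they have to be found in the camera images.
- box_floor (a point): Centre of the inner floor of the open wooden delivery box (fixed to the counter; floor 6 mm above the counter). Axes go with the box: z up, y along its length = the direction in which the cover slides open, x across. Inside 112 mm (x) by 160 mm (y), walls 8 mm thick, 44 mm deep (rim 50 mm above the counter). Against its -y end stands a dark wooden lock block with a round steel collar that holds the lock screw, 113 mm from the box centre.
- cover_grip (a point): Middle of the grip fin on the box's flat sliding cover. The fin is an upright dark wooden bar, 50 mm across (box x), 12 mm thick (box y), 32 mm tall; its foot, the cover's top face, is 56 mm above the counter, its top 88 mm and this point 78 mm. The fin stands at the middle of the 176 mm long cover, so with the cover shut it is above the box's centre.
- cover (a joint): How far the cover is slid open along the box's +y, in m: 0 shut, 0.165 fully open (then about 150 mm of the inside lies free, all but the last 10 mm at the +y end). Slides with about 2 N of friction and stays where it is left. A steel tongue, 7 mm long, on its leading edge goes to the lock block when shut.
- screw_slot (a point): Centre of the cross slot's floor in the lock screw, on the screw's axis; 52 mm above the counter when the screw is fully loose (joint 0) and sinking 2 mm per rad as it is tightened. z is up along the axis; x and y run along the two arms of the cross (it looks the same every quarter turn). Slot arms 5.4 mm wide and 4.5 mm deep between four brass corners on a 27 mm dark disc, sunk in a fixed steel collar (inner diameter 32 mm, outer 46 mm, top 57 mm above the counter).
- lock_screw (a joint): Turn of the lock screw in rad: 0 loose, grows clockwise seen from above, hard stop at 3.0 = tight. Coarse thread: it sinks 2 mm per rad (6 mm in all), deeper than its slot, so the bit must follow it down under a light push of some 3 to 15 N. Turning takes about 0.06 N m; it stays where it is left. It starts at 0 to 0.5.
- driver_grip (a point): Point to grip on the screwdriver, on its axis, 115 mm above the bit's tip and 25 mm below the handle's top. It stands upright in its stand, z up. Blue square handle 24 by 24 mm (flats square to x and y), from 72 to 140 mm above the tip; a round black shoulder of 34 mm diameter from 66 to 72 mm; steel shaft of 10 mm diameter; at the tip a cross bit with blades 14 mm across, 2.4 mm thick and 10 mm tall, in line with the handle's flats (x and y). 140 g.
- driver_tip (a point): Centre of the end of the screwdriver's bit; same axes as driver_grip. In the stand it is 4 mm above the counter.
- stand_hole (a point): Centre of the mouth of the screwdriver stand's hole, 70 mm above the counter: a fixed grey block of 60 by 60 by 70 mm with a 21 mm through hole. The screwdriver hangs in it by its shoulder, which rests on the block's top.
- bar1_center (a point): Centre of a golden pastry bar with a red paper band: 56 mm (x) by 28 mm (y) by 28 mm tall, 60 g, rigid; lies flat on a brown paper sheet on the counter, so its centre is 14 mm up (20 mm when on the box's floor). Three or four such bars are there.
- bar2_center (a point): Centre of a golden pastry bar with a red paper band: 56 mm (x) by 28 mm (y) by 28 mm tall, 60 g, rigid; lies flat on a brown paper sheet on the counter, so its centre is 14 mm up (20 mm when on the box's floor). Three or four such bars are there.
- bar3_center (a point): Centre of a golden pastry bar with a red paper band: 56 mm (x) by 28 mm (y) by 28 mm tall, 60 g, rigid; lies flat on a brown paper sheet on the counter, so its centre is 14 mm up (20 mm when on the box's floor). Three or four such bars are there.
- bar4_center (a point): Centre of a golden pastry bar with a red paper band: 56 mm (x) by 28 mm (y) by 28 mm tall, 60 g, rigid; lies flat on a brown paper sheet on the counter, so its centre is 14 mm up (20 mm when on the box's floor). Three or four such bars are there.
- candy_jar: Amber glass jar with red lid, 64 mm wide, 100 mm tall; stands beyond the work and is no part of the job, to be left alone. Origin at the centre of its underside.
- label_roll: White roll of paper labels, 64 mm wide, 30 mm tall; stands beyond the work and is no part of the job, to be left alone. Origin at the centre of its underside.
- cup: White ceramic cup, 68 mm wide, 75 mm tall; stands beyond the work and is no part of the job, to be left alone. Origin at the centre of its underside.
Things that resemble listed ones, but are neither listed nor needed, are in the scene too. What is shaped like the part that bears bar2_center but green or turquoise is not meant. What is shaped like the part that bears bar1_center but pink is not meant.

How it is judged:
On the way, in this order (a step that is already met when the one before it is completed fails the run):
1. the cover is slid back (at least 150 mm open) (value of joint cover above 0.15 m), for 0.2 s.
2. every bar that is there lies on the floor of the box, let go (x of bar1_center in the frame of box_floor between -0.056 and 0.056 m and y of bar1_center in the frame of box_floor between -0.08 and 0.08 m and z of bar1_center in the frame of box_floor between 0.005 and 0.024 m and x of bar2_center in the frame of box_floor between -0.056 and 0.056 m and y of bar2_center in the frame of box_floor between -0.08 and 0.08 m and z of bar2_center in the frame of box_floor between 0.005 and 0.024 m and x of bar3_center in the frame of box_floor between -0.056 and 0.056 m and y of bar3_center in the frame of box_floor between -0.08 and 0.08 m and z of bar3_center in the frame of box_floor between 0.005 and 0.024 m and x of bar4_center in the frame of box_floor between -0.056 and 0.056 m and y of bar4_center in the frame of box_floor between -0.08 and 0.08 m and z of bar4_center in the frame of box_floor between 0.005 and 0.024 m and contact force between the fingers and bar1 below 0.3 N and contact force between the fingers and bar2 below 0.3 N and contact force between the fingers and bar3 below 0.3 N and contact force between the fingers and bar4 below 0.3 N), for 0.2 s.
3. the cover is slid shut (within 5 mm), with the bars inside (x of bar1_center in the frame of box_floor between -0.056 and 0.056 m and y of bar1_center in the frame of box_floor between -0.08 and 0.08 m and z of bar1_center in the frame of box_floor between 0.005 and 0.024 m and x of bar2_center in the frame of box_floor between -0.056 and 0.056 m and y of bar2_center in the frame of box_floor between -0.08 and 0.08 m and z of bar2_center in the frame of box_floor between 0.005 and 0.024 m and x of bar3_center in the frame of box_floor between -0.056 and 0.056 m and y of bar3_center in the frame of box_floor between -0.08 and 0.08 m and z of bar3_center in the frame of box_floor between 0.005 and 0.024 m and x of bar4_center in the frame of box_floor between -0.056 and 0.056 m and y of bar4_center in the frame of box_floor between -0.08 and 0.08 m and z of bar4_center in the frame of box_floor between 0.005 and 0.024 m and value of joint cover below 0.005 m), for 0.2 s.
4. with the cover shut, the screwdriver's bit, upright within 10 degrees and pushed into the slot with more than 1 N, has turned the screw to at least 2.75 rad (value of joint lock_screw above 2.75 rad and contact force between driver and lock_screw above 1 N and distance between driver_tip and screw_slot below 0.005 m and angle between driver_grip's own z axis and vertical below 0.175 rad and value of joint cover below 0.008 m), for 0.1 s.
At the end, for the whole second after the job is handed in: Every bar lies flat on the box's floor, the cover is shut within 8 mm, the lock screw is turned to at least 2.7 rad (stop at 3.0), and the screwdriver hangs at rest in its stand, upright within 7 degrees, its shoulder on the block within 4 mm (x of bar1_center in the frame of box_floor between -0.056 and 0.056 m and y of bar1_center in the frame of box_floor between -0.08 and 0.08 m and z of bar1_center in the frame of box_floor between 0.005 and 0.024 m and x of bar2_center in the frame of box_floor between -0.056 and 0.056 m and y of bar2_center in the frame of box_floor between -0.08 and 0.08 m and z of bar2_center in the frame of box_floor between 0.005 and 0.024 m and x of bar3_center in the frame of box_floor between -0.056 and 0.056 m and y of bar3_center in the frame of box_floor between -0.08 and 0.08 m and z of bar3_center in the frame of box_floor between 0.005 and 0.024 m and x of bar4_center in the frame of box_floor between -0.056 and 0.056 m and y of bar4_center in the frame of box_floor between -0.08 and 0.08 m and z of bar4_center in the frame of box_floor between 0.005 and 0.024 m and value of joint cover below 0.008 m and value of joint lock_screw above 2.7 rad and horizontal distance between driver_grip and stand_hole below 0.012 m and z of driver_tip in the frame of stand_hole between -0.07 and -0.061 m and angle between driver_grip's own z axis and vertical below 0.12 rad and linear speed of driver below 0.02 m/s); the robot touches nothing.
It fails at once if the candy_jar is moved by more than 30 mm (distance of candy_jar from where it was at the start of the episode above 0.03 m).
It fails at once if the label_roll is moved by more than 30 mm (distance of label_roll from where it was at the start of the episode above 0.03 m).
It fails at once if the cup is moved by more than 30 mm (distance of cup from where it was at the start of the episode above 0.03 m).
It fails at once if the fingers touch the lock screw (contact force between the fingers and lock_screw above 1 N).
Of bar1, bar2, bar3, bar4 only 3 to 4 are there at a start; the rules pass over those that are not, and their reading is None.
At some moment in a run one of bar1, bar2, bar3, bar4 may be knocked a few centimetres aside while the robot is not near it.
It also fails if it takes over 208 s, if anything falls off the work surface, if the arm or the gripper's body presses on something with over 40 N, if the wrist force passes 120 N, or if a joint passes its speed limit or range.

## Working session

There is one attempt and no reset: what is moved stays moved. The work goes in short steps, Python scripts to look and compute and a tool call to move; the robot and the scene stay as the last step left them, time stands still between calls to the robot, and variables do not carry over. Pictures are saved under pics/ and viewed, and the job is handed in when it is done.

Besides the shell and the picture viewer there is one more tool, called after "Call:" as a command line: name --argument value ..., lists and objects as JSON in quotes. move_arm: Moves the arm, as the interface text tells. Its arguments: {"type":"object","properties":{"motion":{"type":"array","items":{"type":"array"}}},"required":["motion"]}

```bash
ls; mkdir -p pics
python3 - <<'E'
from workcell import *
import cv2
o=get_obs()
for k,v in o.items(): print(k,v)
for n in("scene","top"):
    c=camera(n); cv2.imwrite(f"pics/{n}0.png",c["color"][:,:,::-1])
    print(n,{k:v for k,v in c.items() if k!="color"})
try: print(pinch_z)
except Exception as e: print(e)
E
```

```text
pics
clock 0.0
joint_pos [1.31101792e+00 2.41432171e-01 3.72229466e-03 1.33523849e+00
 3.52198646e-05 1.57080272e+00]
joint_vel [ 0.00080533 -0.00128679  0.00040972 -0.0006535  -0.00022799  0.00058216]
tau [ 1.01677135e-03 -3.72323442e+01  2.52405113e+01  1.70543266e-02
  4.96004304e-05 -6.75572494e-06]
eef_pos [0.12823675 0.48253047 0.19740275]
tool_rot [ 1.29527391e-01  9.91575260e-01 -1.06467678e-03 -1.56829067e-04]
ft_force [ 0.03144253 -0.04674072 -0.51555306]
ft_torque [ 0.04328415  0.00159509 -0.00971651]
grip_width 0.08538317233538287
scene {'fx': 433.2899995419531, 'fy': 433.2899995419531, 'cx': 260.48143043705716, 'cy': 192.35870363873187, 'rvec': array([ 2.30145635,  0.60855233, -0.22915223]), 'tvec': array([-0.46535138, -0.17097417,  1.3448725 ])}
top {'fx': 471.85467102926725, 'fy': 471.85467102926725, 'cx': 255.83769402935778, 'cy': 195.9626354596846, 'rvec': array([ 2.15160375, -2.13663681,  0.20598924]), 'tvec': array([-0.08685314,  0.59563344,  1.23382785])}
0.0187
```

View pics/scene0.png

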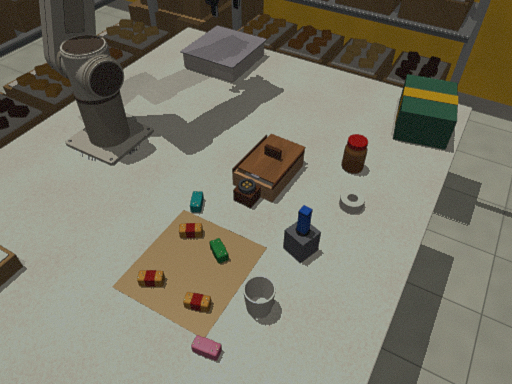

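View pics/top0.png

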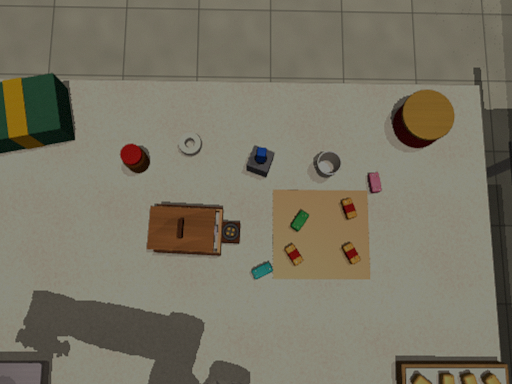

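```bash
cat > h.py <<'E'
from workcell import *
import numpy as np, cv2
from scipy.spatial.transform import Rotation as R
def K(c): return np.array([[c['fx'],0,c['cx']],[0,c['fy'],c['cy']],[0,0,1.]])
def proj(c,p):
    return cv2.projectPoints(np.array(p,float).reshape(-1,1,3),c['rvec'],c['tvec'],K(c),None)[0].reshape(-1,2)
def ray(c,uv):
    Rm=R.from_rotvec(c['rvec']).as_matrix(); t=c['tvec']
    d=Rm.T@np.array([(uv[0]-c['cx'])/c['fx'],(uv[1]-c['cy'])/c['fy'],1]); return -Rm.T@t,d/np.linalg.norm(d)
def onz(c,uv,z):
    o,d=ray(c,uv); return o+d*(z-o[2])/d[2]
def tri(c1,u1,c2,u2):
    o1,d1=ray(c1,u1);o2,d2=ray(c2,u2)
    s=np.linalg.lstsq(np.stack([d1,-d2],1),o2-o1,rcond=None)[0]
    a=o1+s[0]*d1;b=o2+s[1]*d2
    return (a+b)/2,np.linalg.norm(a-b)
def crop(c,x0,y0,x1,y1,f,name):
    im=c['color'][y0:y1,x0:x1,::-1]; cv2.imwrite(name,cv2.resize(im,None,fx=f,fy=f,interpolation=cv2.INTER_CUBIC))
E
python3 - <<'E'
from h import *
for n in("scene","top"):
    c=camera(n); print(n,"cam",ray(c,(0,0))[0].round(3), proj(c,[[0,0,0],[.128,.483,.198],[.3,0,0],[0,.3,0]]).round(0).tolist())
    if n=="scene":
        crop(c,220,120,360,270,5,"pics/s1.png"); crop(c,110,180,290,370,3,"pics/s2.png")
    else:
        crop(c,120,110,280,270,4,"pics/t1.png"); crop(c,240,130,400,290,4,"pics/t2.png")
E
```

```text
scene cam [ 0.915 -0.704  0.85 ] [[111.0, 137.0], [226.0, 25.0], [190.0, 170.0], [170.0, 91.0]]
top cam [ 0.381 -0.053  1.318] [[223.0, 424.0], [2.0, 390.0], [224.0, 306.0], [107.0, 424.0]]
```

View pics/s1.png

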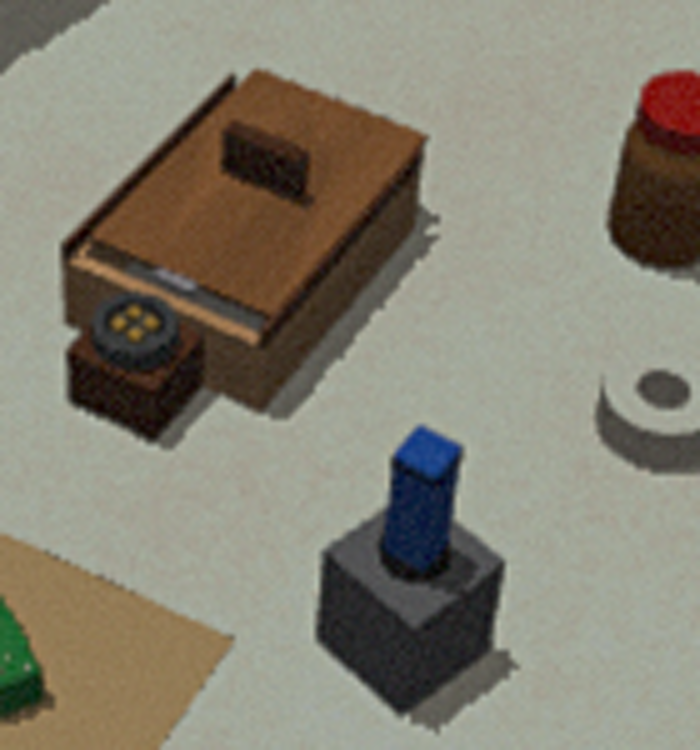

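View pics/t1.png

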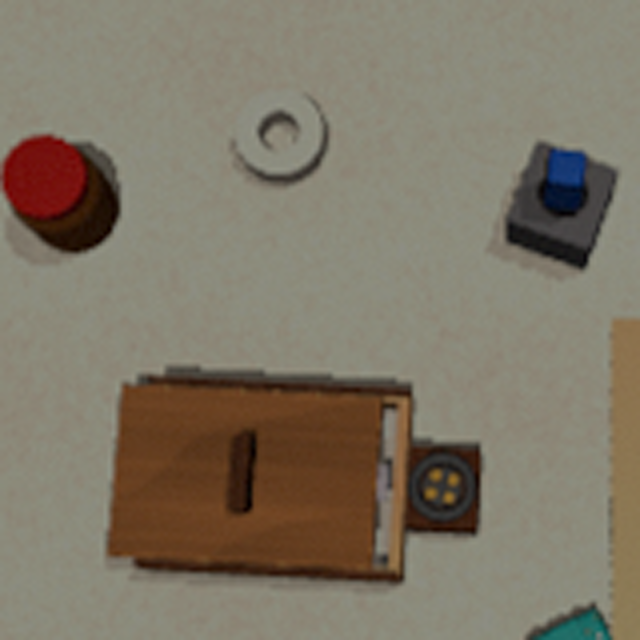

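View pics/t2.png

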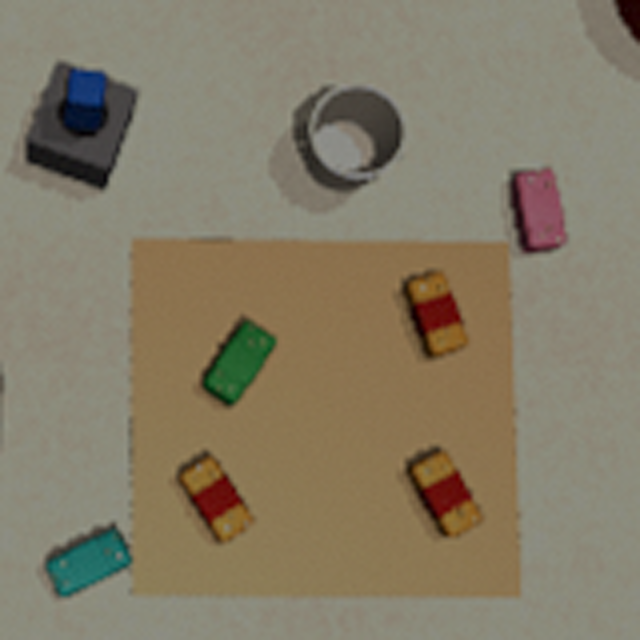

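View pics/s2.png

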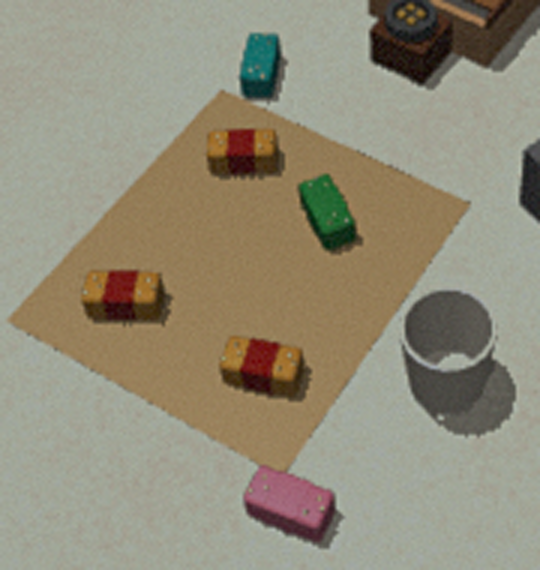

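```bash
cat >> h.py <<'E'
def blobs(c,hs,amin=20):
    hsv=cv2.cvtColor(c['color'],cv2.COLOR_RGB2HSV); m=np.zeros(hsv.shape[:2],np.uint8)
    for lo,hi in hs: m|=cv2.inRange(hsv,np.array(lo),np.array(hi))
    m=cv2.morphologyEx(m,cv2.MORPH_CLOSE,np.ones((3,3),np.uint8))
    n,l,s,ct=cv2.connectedComponentsWithStats(m)
    out=[]
    for i in range(1,n):
        if s[i,4]>=amin:
            ys,xs=np.nonzero(l==i); out.append((ct[i],s[i,4],cv2.minAreaRect(np.stack([xs,ys],1).astype(np.float32)),np.stack([xs,ys],1)))
    return out
BAR=[((0,150,60),(24,255,255)),((172,150,60),(180,255,255))]
E
python3 - <<'E'
from h import *
s=camera("scene");t=camera("top")
for c,pts in((s,[(151,278),(143,277),(190,285),(125,280)]),(t,[(349,208),(346,203),(320,240)])):
    hsv=cv2.cvtColor(c['color'],cv2.COLOR_RGB2HSV)
    print([hsv[v,u].tolist() for u,v in pts])
    for b in blobs(c,BAR): print(b[0].round(1),b[1],[np.round(x,1) for x in b[2]])
E
```

```text
[[0, 200, 116], [18, 174, 166], [18, 109, 148], [19, 105, 148]]
[356.8  31.8] 5228 [array([352.6,  39.5]), array([216.7,  46.6]), np.float64(13.5)]
[491.2  56.5] 3915 [array([484.5,  52.5]), array([105.,  53.]), np.float64(90.0)]
[123.9  22.8] 27 [array([124.5,  22.4]), array([5. , 9.9]), np.float64(59.0)]
[144.5  30.7] 142 [array([144. ,  31.8]), array([27.2, 14.5]), np.float64(15.3)]
[118.6  32.1] 112 [array([120.7,  31.9]), array([28.5,  9.1]), np.float64(12.5)]
[301.   36.9] 22 [array([301.4,  35.7]), array([4.9, 9.4]), np.float64(32.0)]
[322.2  38.8] 79 [array([322.2,  39.2]), array([ 7.2, 16. ]), np.float64(73.3)]
[295.5  42.3] 38 [array([295.8,  42.2]), array([11.3,  4.9]), np.float64(45.0)]
[349.3  58.3] 29 [array([349.3,  58.2]), array([4. , 7.6]), np.float64(36.9)]
[51.4 73.7] 277 [array([53.4, 73.5]), array([39.1, 12.5]), np.float64(20.8)]
[39.3 84.5] 423 [array([37.9, 84.3]), array([42.4, 14.3]), np.float64(19.0)]
[429.5  95.6] 495 [array([427.6,  95.7]), array([20.5, 58.7]), np.float64(86.1)]
[271.7 158.5] 1547 [array([271.2, 157.6]), array([38.9, 57.5]), np.float64(40.6
[... 931 characters left out ...]
36.6] 20 [array([221.4, 235.4]), array([12.1,  4.6]), np.float64(65.6)]
[351.1 252.8] 200 [array([351.2, 252.8]), array([20.7, 10. ]), np.float64(61.7)]
[293.5 254.1] 202 [array([293.5, 254.2]), array([20.2, 10. ]), np.float64(56.3)]
[412.5 368.4] 113 [array([418.5, 373.5]), array([35., 19.]), np.float64(0.0)]
[470.9 365. ] 167 [array([472.5, 365. ]), array([ 2., 63.]), np.float64(90.0)]
[420.6 379.4] 47 [array([421.5, 379. ]), array([17.,  8.]), np.float64(-0.0)]
[447.2 377.7] 47 [array([447.5, 378.5]), array([ 9., 11.]), np.float64(90.0)]
[468.7 378.2] 55 [array([469.5, 378.5]), array([13.,  9.]), np.float64(0.0)]
[491.1 378.8] 51 [array([492. , 378.5]), array([14.,  9.]), np.float64(0.0)]
```

```bash
cat > m.py <<'E'
from h import *
def bars(s,t,pr=True):
    S=[b for b in blobs(s,BAR,120) if b[1]<600 and 195<b[0][1] and b[0][0]<330]
    T=[b for b in blobs(t,BAR,100) if b[1]<400 and b[0][0]>200 and b[0][1]<300]
    res=[]
    for b in T:
        best=min(((tri(t,b[0],s,a[0]),a[0]) for a in S),key=lambda r:r[0][1],default=None)
        p=onz(t,b[0],.014)
        w=np.array([onz(t,q,.02)[:2] for q in b[3]]); w-=w.mean(0); e,v=np.linalg.eigh(w.T@w)
        yaw=np.degrees(np.arctan2(v[1,1],v[0,1]))%180
        res.append((p[:2],yaw))
        if pr: print("bar px",b[0].round(1),"z14:",p.round(4),"yaw",round(yaw,1),"tri",None if best is None else (best[0][0].round(4),round(best[0][1],4),best[1].round(1)))
    return res
if __name__=="__main__":
    s=camera("scene");t=camera("top")
    bars(s,t)
    def show(n,hs,zs,a,box):
        for c,nm,bx in((s,'s',box[0]),(t,'t',box[1])):
            for b in blobs(c,hs,a):
                if bx[0]<b[0][0]<bx[2] and bx[1]<b[0][1]<bx[3]: print(n,nm,b[0].round(1),b[1],[np.round(x,1).tolist() for x in b[2]],[onz(c,b[0],z).round(4).tolist() for z in zs])
    show("brass",[((15,110,90),(30,255,255))],[.0565],6,((230,170,265,205),(222,222,245,240)))
    show("blue",[((105,130,40),(125,255,255))],[.11],15,((280,190,330,250),(240,130,280,175)))
    show("fin",[((0,60,10),(25,255,62))],[.072],15,((255,135,290,170),(165,205,190,250)))
    show("brown",[((5,110,63),(20,255,190))],[.056],400,((220,120,310,200),(140,200,230,260)))
E
python3 m.py
```

```text
bar px [348.9 207.9] z14: [ 0.5709 -0.3449  0.014 ] yaw 16.8 tri (array([ 0.57  , -0.3436,  0.0199]), np.float64(0.0001), array([197. , 300.7]))
bar px [350.9 252.8] z14: [ 0.4458 -0.3469  0.014 ] yaw 28.9 tri (array([ 0.4452, -0.346 ,  0.0193]), np.float64(0.0009), array([150.3, 277. ]))
bar px [293.5 254.1] z14: [ 0.4413 -0.188   0.014 ] yaw 32.4 tri (array([ 0.4406, -0.1878,  0.0185]), np.float64(0.0011), array([190.3, 229.1]))
brass s [251.  178.4] 85 [[252.5, 178.5], [38.9, 4.9], 26.6] [[0.499, 0.0088, 0.0565]]
brass s [244.5 183. ] 12 [[244.8, 182.8], [2.1, 5.7], 45.0] [[0.4932, -0.0147, 0.0565]]
brass s [248.3 185.1] 11 [[248.2, 185.3], [2.1, 5.7], 45.0] [[0.5056, -0.0164, 0.0565]]
brass t [230.4 231.2] 42 [[230.1, 231.0], [7.0, 7.3], 14.0] [[0.4991, -0.0151, 0.0565]]
blue s [303.7 219.4] 298 [[303.6, 219.5], [12.6, 27.1], 6.3] [[0.6969, -0.0948, 0.11]]
blue t [260.8 154.2] 119 [[260.8, 154.2], [8.6, 13.9], 5.2] [[0.6981, -0.094, 0.11]]
fin s [273.  152.8] 163 [[273.4, 152.6], [20.7, 9.7], 23.2] [[0.5085, 0.1133, 0.072]]
fin t [188.8 206.2] 98 [[189.5, 206.3], [65.1, 1.7], 2.5] [[0.5635, 0.096, 0.072]]
fin t [180.2 227.6] 111 [[180.1, 227.5], [5.5, 19.3], 4.8] [[0.5062, 0.1171, 0.072]]
brown s [268.3 163.7] 2145 [[264.6, 166.3], [54.1, 69.8], 26.6] [[0.5105, 0.0833, 0.056]]
brown t [183.8 228.7] 3062 [[187.1, 229.2], [78.8, 48.1], 2.9] [[0.5049, 0.1095, 0.056]]
```

Run:
```python
from h import *
s=camera("scene");t=camera("top")
crop(t,142,198,246,262,7,"pics/t3.png"); crop(s,228,130,310,212,7,"pics/s3.png")
```

```text
(no output)
```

View pics/t3.png

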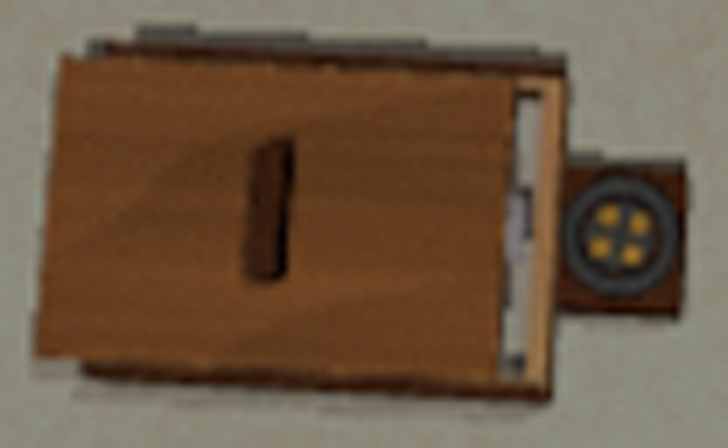

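View pics/s3.png

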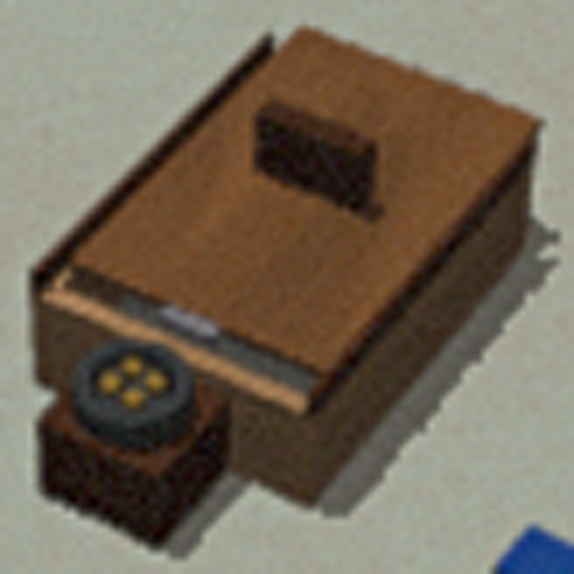

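Run:
```python
from h import *
s=camera("scene");t=camera("top")
T=lambda u,v:((u+.5)/7-.5+142,(v+.5)/7-.5+198)
S=lambda u,v:((u+.5)/7-.5+228,(v+.5)/7-.5+130)
P=np.array([onz(t,T(*q),.056)[:2] for q in((62,60),(518,80),(498,378),(36,357))])
print(P.round(4)); 
for a,b in((1,0),(2,3),(0,3),(1,2)):
    d=P[b]-P[a]; print(np.linalg.norm(d).round(4),np.degrees(np.arctan2(d[1],d[0])).round(2))
Q=np.array([onz(s,S(*q),.056)[:2] for q in((305,28),(72,264),(320,370),(540,122))]); print("scene order same:",Q.round(4))
# corners:  scene (305,28)=back-left; 
for a,b in((1,0),(2,3)):
    d=Q[b]-Q[a]; print(np.linalg.norm(d).round(4),np.degrees(np.arctan2(d[1],d[0])).round(2))
print("cover centers",P.mean(0),Q.mean(0))
print("brass tri",tri(t,T(620,234),s,S(133.3,381.5)), onz(t,T(620,234),.056),onz(s,S(133.3,381.5),.056))
print("collar", onz(t,T(620,236),.057),onz(s,S(133,385),.057))
B=np.array([onz(t,T(*q),.056)[:2] for q in((609,214),(640,223),(631,254),(600,246))]); 
for i in range(4):
    d=B[(i+1)%4]-B[i]; print(np.degrees(np.arctan2(d[1],d[0])).round(1),np.linalg.norm(d))
B=np.array([onz(s,S(*q),.056)[:2] for q in((134,365),(156,381),(133,399),(110,381))]); 
for i in range(4):
    d=B[(i+1)%4]-B[i]; print(np.degrees(np.arctan2(d[1],d[0])).round(1),np.linalg.norm(d))
# outer wall front corners rim
W=[onz(t,T(*q),.05)[:2] for q in((566,73),(550,395))]; print("front wall",np.round(W,4),np.mean(W,0))
```

```text
[[0.5651 0.2008]
 [0.5588 0.0258]
 [0.4447 0.0312]
 [0.4515 0.2058]]
0.1751 87.94
0.1747 87.76
0.1137 177.48
0.1143 177.3
scene order same: [[0.4544 0.204 ]
 [0.4462 0.0289]
 [0.557  0.0254]
 [0.5665 0.1981]]
0.1753 87.34
0.1729 86.84
cover centers [0.505016   0.11587572] [0.50603437 0.11411154]
brass tri (array([ 0.49959488, -0.01437211,  0.0555442 ]), np.float64(0.0003584526494977112)) [ 0.49969713 -0.01427979  0.056     ] [ 0.49969869 -0.01488821  0.056     ]
collar [ 0.49883789 -0.01432164  0.057     ] [ 0.50106713 -0.01740486  0.057     ]
-105.8 0.012362994334209228
164.6 0.012334423487376539
75.9 0.012238698850026545
-14.8 0.012705152171709271
-15.8 0.011870855632393717
-101.7 0.012724796615013257
162.4 0.012830304204643017
74.0 0.012297267657022154
front wall [[0.5625 0.0077]
 [0.4387 0.0117]] [0.50059915 0.00966904]
```

```bash
cat > g.py <<'E'
from h import *
import sys
def to(x,y,z,yaw=None,half=True):
    """target TCP xyz, yaw deg of tool y axis (mod 180); prints shift units and roll"""
    o=get_obs(); M=R.from_quat(o['tool_rot']).as_matrix()
    d=M.T@(np.array([x,y,z])-o['eef_pos'])/.05
    cur=np.degrees(np.arctan2(M[1,1],M[0,1])); r=0
    if yaw is not None:
        r=cur-yaw
        r=(r+90)%180-90 if half else (r+180)%360-180
    print("t",round(o['clock'],2),"pos",o['eef_pos'].round(4),"yaw",round(cur,1),"j1,j6",o['joint_pos'][[0,5]].round(2),"w",round(o['grip_width']*1e3,1),"F",o['ft_force'].round(1))
    print("shift",d.round(3),"roll",round(r/6,2),"tilt",np.degrees(np.arccos(-M[2,2])).round(2))
if __name__=="__main__":
    a=[float(v) for v in sys.argv[1:]]
    to(*a)
E
python3 g.py 0.506 0.115 0.15 87.6
```

```text
t 0.6 pos [0.1285 0.4832 0.1984] yaw 75.1 j1,j6 [1.31 1.57] w 85.5 F [-0.  -0.6  0.4]
shift [-9.19  -5.177  0.966] roll -2.08 tilt 0.0
```

Call:
move_arm --motion '[[60, [-0.6, -0.3, 0.0], 0], [60, [-1.2, -0.7, 0.0], -0.3], [60, [-1.9, -1.1, 0.1], -0.6], [60, [-2.6, -1.5, 0.2], -0.9], [60, [-3.3, -1.9, 0.3], -1.2], [60, [-4.0, -2.3, 0.4], -1.5], [60, [-4.7, -2.7, 0.5], -1.8], [60, [-5.4, -3.1, 0.5], -2.1], [60, [-6.0, -3.4, 0.5], -2.1], [60, [-6.5, -3.7, 0.5], -2.1]]'

```text
clock: 1.6
eef_pos: [0.3964, 0.2196, 0.1735]
tool_rot: [0.021, 1.0, 0.0, 0.0]
ft_force: [-0.7, 0.3, -0.8]
grip_width: 0.0602
```

```bash
python3 g.py 0.506 0.115 0.11 87.6
```

```text
t 1.6 pos [0.3964 0.2196 0.1735] yaw 87.6 j1,j6 [0.51 0.55] w 60.2 F [-0.7  0.3 -0.8]
shift [-2.275 -2.001  1.27 ] roll 0.01 tilt 0.04
```

Call:
move_arm --motion '[[40, [-0.4, -0.4, 0.1], 0], [40, [-0.8, -0.7, 0.2], 0], [40, [-1.2, -1.1, 0.4], 0], [40, [-1.6, -1.4, 0.6], 0], [40, [-1.9, -1.7, 0.8], 0], [40, [-2.2, -1.9, 1.0], 0], [40, [-2.28, -2.0, 1.27], 0], [40, [-2.28, -2.0, 1.27], 0], [40, [-2.28, -2.0, 1.27], 0], [40, [-2.28, -2.0, 1.27], 0]]'

```text
clock: 2.6
eef_pos: [0.5051, 0.1171, 0.1105]
tool_rot: [0.02, 1.0, 0.0, 0.0]
ft_force: [-0.4, -0.6, -0.4]
grip_width: 0.0401
```

```bash
python3 - <<'E'
from h import *
s=camera("scene");t=camera("top")
crop(s,210,80,330,200,5,"pics/s4.png"); crop(t,140,170,260,290,5,"pics/t4.png")
E
python3 g.py 0.506 0.115 0.063 87.6
```

```text
t 2.7 pos [0.5052 0.1171 0.1107] yaw 87.8 j1,j6 [0.23 0.27] w 40.0 F [-0.3 -0.2  0.6]
shift [-0.017 -0.042  0.953] roll 0.03 tilt 0.08
```

View pics/s4.png

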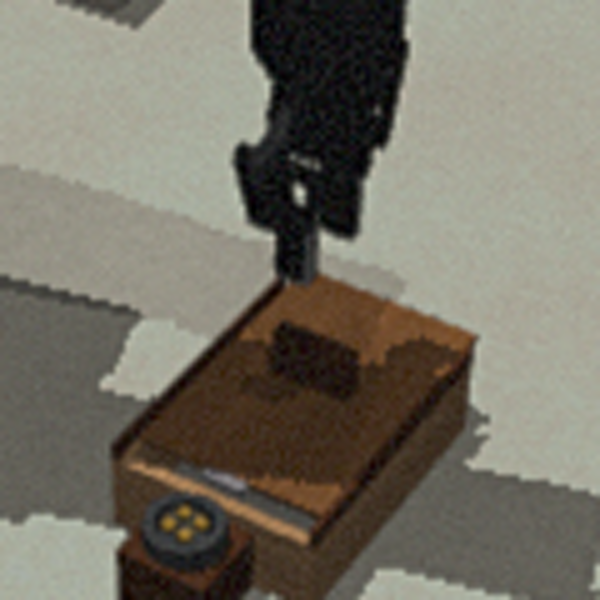

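View pics/t4.png

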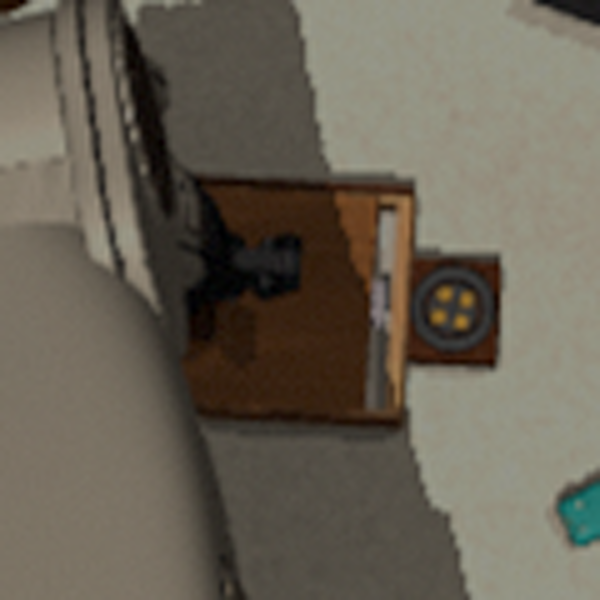

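Run:
```python
from h import *
s=camera("scene")
o=get_obs();p=o['eef_pos']
for q in (p,p+[0,.02,.0],p-[0,.02,0],[.506,.115,.088],[.506,.115,.056]): print(((proj(s,q)[0]-[210,80])*5).round(0))
```

```text
[315. 303.]
[333. 283.]
[298. 324.]
[313. 338.]
[311. 383.]
```

Run:
```python
from h import *
s=camera("scene");t=camera("top")
o=get_obs();p=o['eef_pos']
for q in (p,p+[0,.02,.0],p-[0,.02,0],p-[0,.035,0],p-[0,.035,-.015]): print(((proj(s,q)[0]-[210,80])*5).round(0),((proj(t,q)[0]-[140,170])*5).round(0))
print(tri(t,(140+297/5,170+262/5),s,(210+285/5,80+275/5)))
crop(s,240,80,300,160,10,"pics/s5.png"); crop(t,165,205,215,255,12,"pics/t5.png")
```

```text
[315. 304.] [191. 283.]
[332. 284.] [152. 282.]
[297. 324.] [230. 283.]
[284. 340.] [260. 283.]
[285. 318.] [256. 280.]
(array([0.51233083, 0.05930366, 0.17119998]), np.float64(0.007284876164274682))
```

View pics/s5.png

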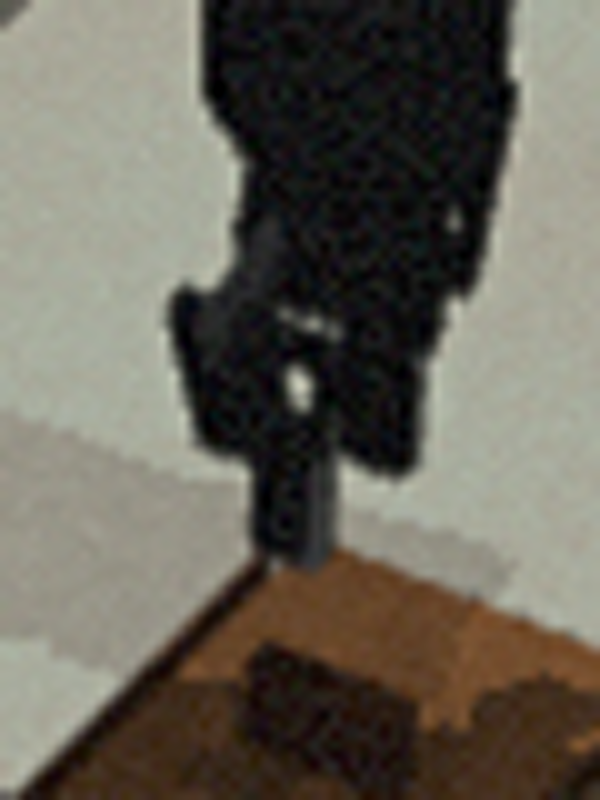

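View pics/t5.png

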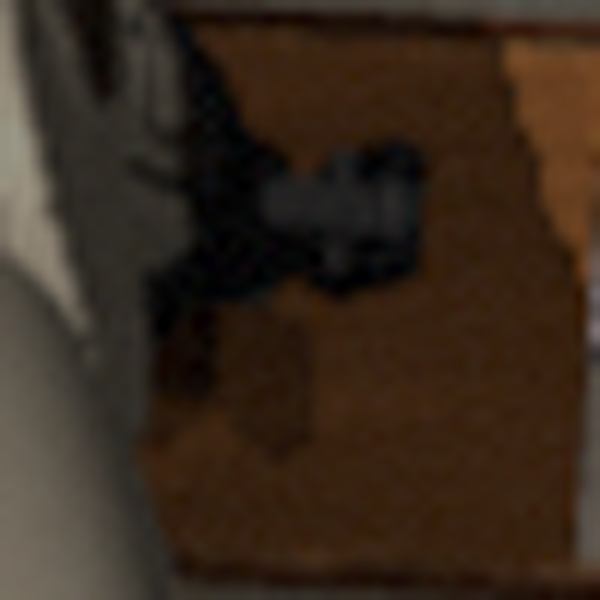

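Call:
move_arm --motion '[[20, [0, -0.02, 0], 0], [12, [0, -0.04, 0], 0], [0, [0, -0.04, 0], 0], [0, [0, -0.04, 0], 0], [0, [0, -0.04, 0], 0], [0, [0, -0.04, 0], 0], [0, [0, -0.04, 0], 0], [0, [0, -0.04, 0], 0], [0, [0, -0.04, 0], 0], [0, [0, -0.04, 0], 0]]'

```text
clock: 3.85
eef_pos: [0.5048, 0.1145, 0.1098]
tool_rot: [0.02, 1.0, -0.0, -0.0]
ft_force: [0.7, 0.5, -0.7]
grip_width: 0.0
```

Run:
```python
from h import *
s=camera("scene");o=get_obs();p=o['eef_pos'];print(p,o['grip_width'],((proj(s,p)[0]-[240,80])*10))
crop(s,240,80,300,160,10,"pics/s6.png")
```

```text
[0.50486363 0.11447746 0.10979047] -0.000330008993181778 [325.01269638 613.85735031]
```

View pics/s6.png

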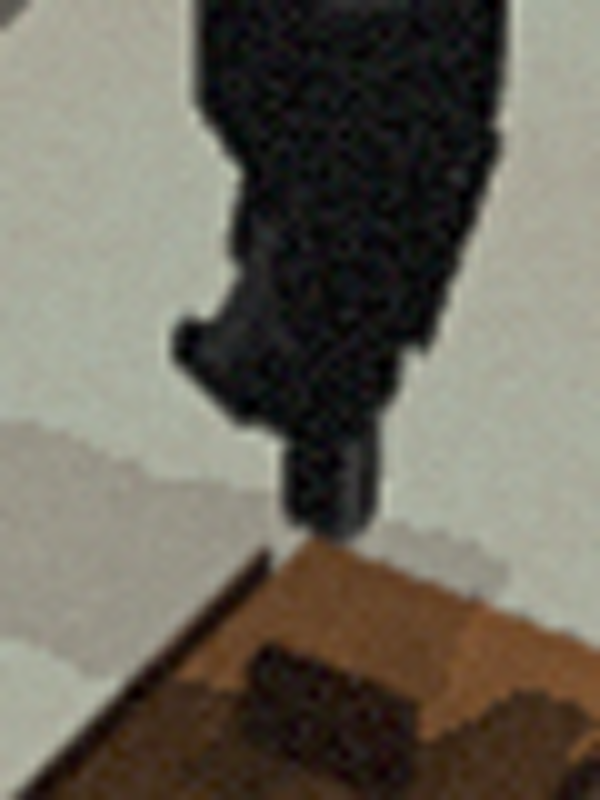

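Run:
```python
from h import *
t=camera("top");o=get_obs();p=o['eef_pos'];print(((proj(t,p)[0]-[165,205])*12),((proj(t,p+[0,0,.03])[0]-[165,205])*12),((proj(t,p+[0,0,.1])[0]-[165,205])*12))
crop(t,165,205,215,255,12,"pics/t6.png")
```

```text
[170.2520058 259.7559709] [150.60997013 244.86327614] [100.7054592  207.02541343]
```

View pics/t6.png

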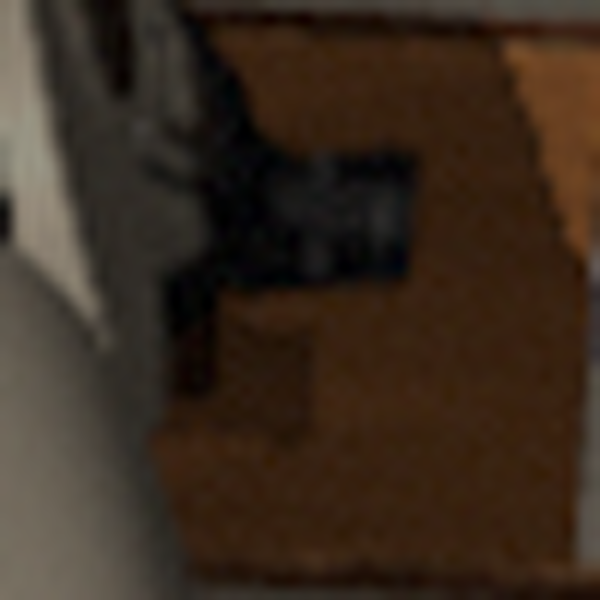

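Call:
move_arm --motion '[[40, [0, 0, 0.0], 0], [40, [0, 0, 0.0], 0], [40, [0, 0, 0.0], 0], [40, [0, 0, 0.1], 0], [40, [0, 0, 0.2], 0], [40, [0, 0, 0.3], 0], [40, [0, 0, 0.4], 0], [40, [0, 0, 0.5], 0], [40, [0, 0, 0.5], 0], [40, [0, 0, 0.5], 0]]'

```text
clock: 4.95
eef_pos: [0.5047, 0.1145, 0.0846]
tool_rot: [0.02, 1.0, -0.0, -0.0]
ft_force: [0.1, 0.4, -0.8]
grip_width: 0.0403
```

Run:
```python
from h import *
s=camera("scene");o=get_obs();p=o['eef_pos'];print(p,o['grip_width'],((proj(s,p)[0]-[240,80])*10))
crop(s,240,80,300,160,10,"pics/s7.png")
```

```text
[0.50500006 0.11449713 0.08488064] 0.04000501792574044 [322.42486893 685.17041315]
```

View pics/s7.png

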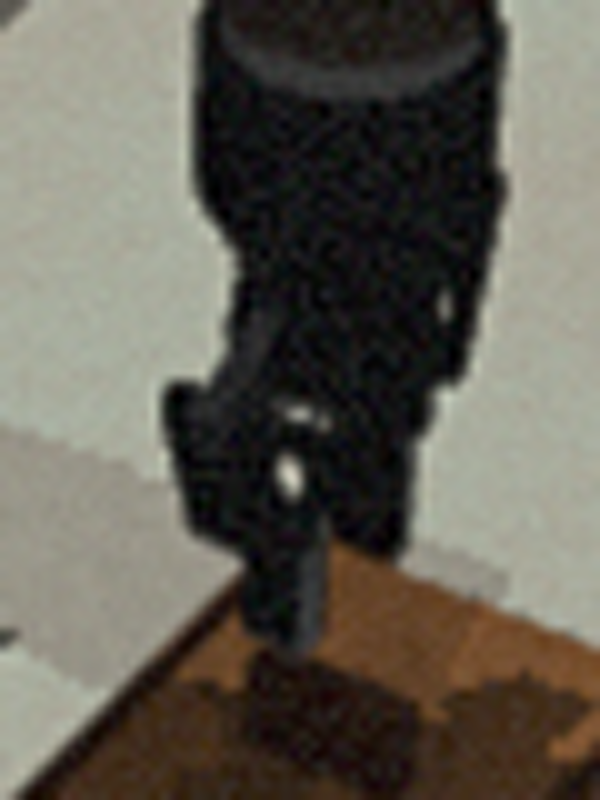

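Call:
move_arm --motion '[[40, [0, 0, 0.05], 0], [40, [0, 0, 0.1], 0], [40, [0, 0, 0.15], 0], [40, [0, 0, 0.2], 0], [40, [0, 0, 0.25], 0], [40, [0, 0, 0.3], 0], [40, [0, 0, 0.35], 0], [40, [0, 0, 0.4], 0], [40, [0, 0, 0.4], 0], [40, [0, 0, 0.4], 0]]'

```text
clock: 6.0
eef_pos: [0.5048, 0.1145, 0.0648]
tool_rot: [0.02, 1.0, -0.0, -0.0]
ft_force: [0.2, -0.1, 0.7]
grip_width: 0.0399
```

Run:
```python
from h import *
s=camera("scene");t=camera("top");o=get_obs();p=o['eef_pos'];print(p,o['grip_width'],((proj(s,p)[0]-[240,80])*10))
crop(s,240,90,300,170,10,"pics/s8.png")
crop(t,155,195,215,255,10,"pics/t8.png")
```

```text
[0.50496171 0.11449301 0.06491601] 0.03966669784312652 [319.90267253 740.66468949]
```

View pics/s8.png

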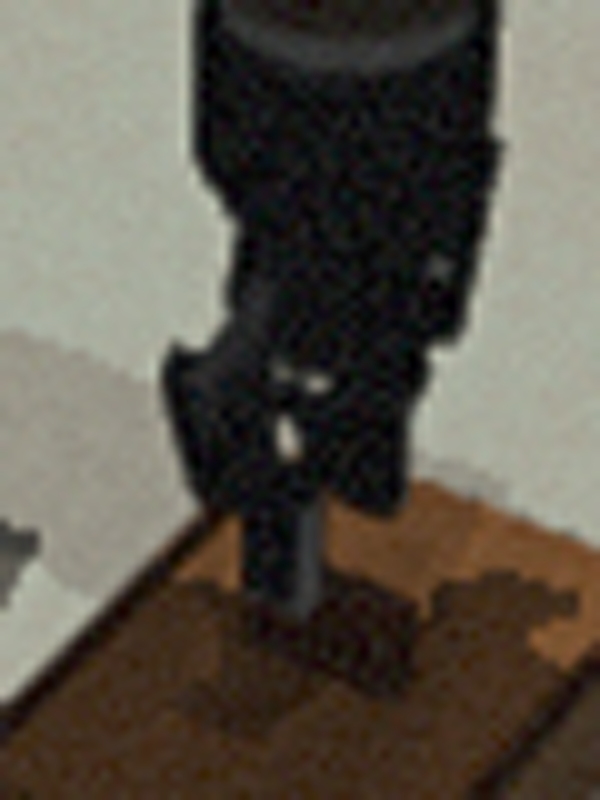

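View pics/t8.png

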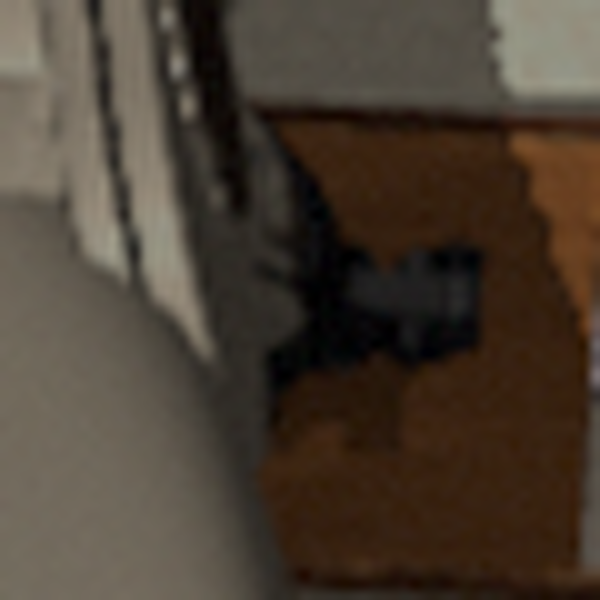

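Run:
```python
from h import *
s=camera("scene")
for y in(.0945,.08):
  for z in(.056,.065,.075,.085,.095): print(y,z,(proj(s,[.505,y,z])[0]-[240,90])*10)
```

```text
0.0945 0.056 [284.65964226 706.33076267]
0.0945 0.065 [285.54494829 681.69438573]
0.0945 0.075 [286.53994932 654.00540628]
0.0945 0.085 [287.54708507 625.97874085]
0.0945 0.095 [288.56657888 597.60817406]
0.08 0.056 [259.32870683 736.7783339 ]
0.08 0.065 [260.08231511 712.12235711]
0.08 0.075 [260.92937341 684.40895382]
0.08 0.085 [261.78684109 656.35498458]
0.08 0.095 [262.65491122 627.95413281]
```

Call:
move_arm --motion '[[30, [0, 0, 0.0], 0], [20, [0, 0, 0.0], 0], [10, [0, 0, 0], 0], [0, [0, 0, 0], 0], [0, [0, 0, 0.0], 0], [0, [0, 0, 0.0], 0], [0, [0, 0, 0.0], 0], [0, [0, 0, 0], 0], [0, [0, 0, 0], 0], [0, [0, 0, 0], 0]]'

```text
clock: 7.15
eef_pos: [0.5049, 0.1145, 0.0648]
tool_rot: [0.02, 1.0, -0.0, 0.0]
ft_force: [-0.6, -0.3, -0.5]
grip_width: -0.0001
```

Run:
```python
from h import *
s=camera("scene");o=get_obs();p=o['eef_pos'];print(p,o['grip_width'],o['ft_force'])
crop(s,240,90,300,170,10,"pics/s9.png")
```

```text
[0.50485034 0.11447786 0.06483028] 0.00015947731888181515 [ 1.03475801 -0.19080526  1.03374147]
```

View pics/s9.png

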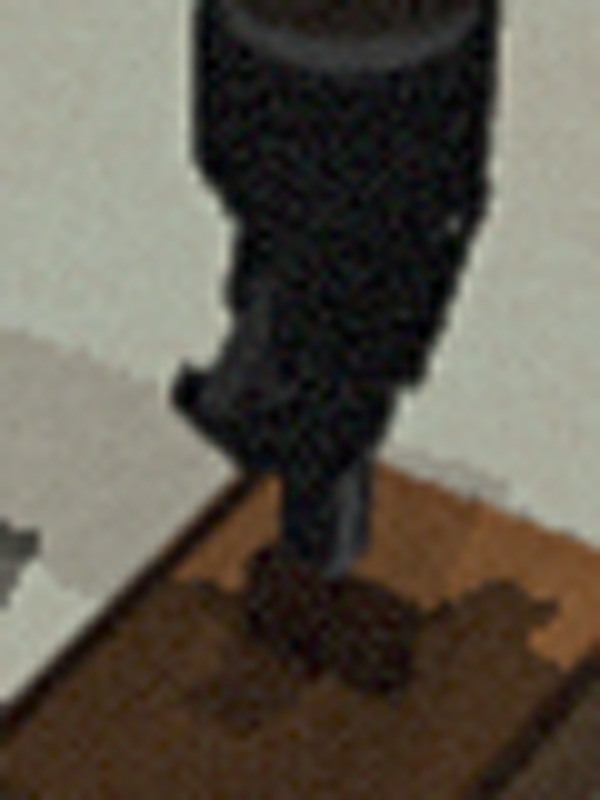

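Call:
move_arm --motion '[[40, [0, 0, 0.0], 0], [40, [0, 0, 0.0], 0], [40, [0, 0, 0.0], 0], [40, [0, 0, 0.0], 0], [40, [0, 0, 0.1], 0], [40, [0, 0, 0.2], 0], [40, [0, 0, 0.3], 0], [40, [0, 0, 0.4], 0], [40, [0, 0, 0.4], 0], [40, [0, 0, 0.4], 0]]'

```text
clock: 8.2
eef_pos: [0.5047, 0.1144, 0.0445]
tool_rot: [0.02, 1.0, -0.0, -0.0]
ft_force: [-0.2, -0.3, -0.1]
grip_width: 0.0402
```

Call:
move_arm --motion '[[30, [0, 0, 0.0], 0], [20, [0, 0, 0.0], 0], [10, [0, 0, 0], 0], [0, [0, 0, 0], 0], [0, [0, 0, 0.0], 0], [0, [0, 0, 0.0], 0], [0, [0, 0, 0.0], 0], [0, [0, 0, 0], 0], [0, [0, 0, 0], 0], [0, [0, 0, 0], 0]]'

```text
clock: 9.2
eef_pos: [0.5051, 0.1149, 0.0454]
tool_rot: [0.02, 1.0, 0.0, 0.0]
ft_force: [-0.9, 1.9, 5.5]
grip_width: 0.0101
```

Run:
```python
from h import *
s=camera("scene");o=get_obs();p=o['eef_pos'];print(p,o['grip_width'],o['ft_force'])
crop(s,240,90,300,170,10,"pics/s10.png")
```

```text
[0.50515078 0.11485975 0.04538528] 0.010146212542167094 [-0.777464    2.10386175  4.8401027 ]
```

View pics/s10.png

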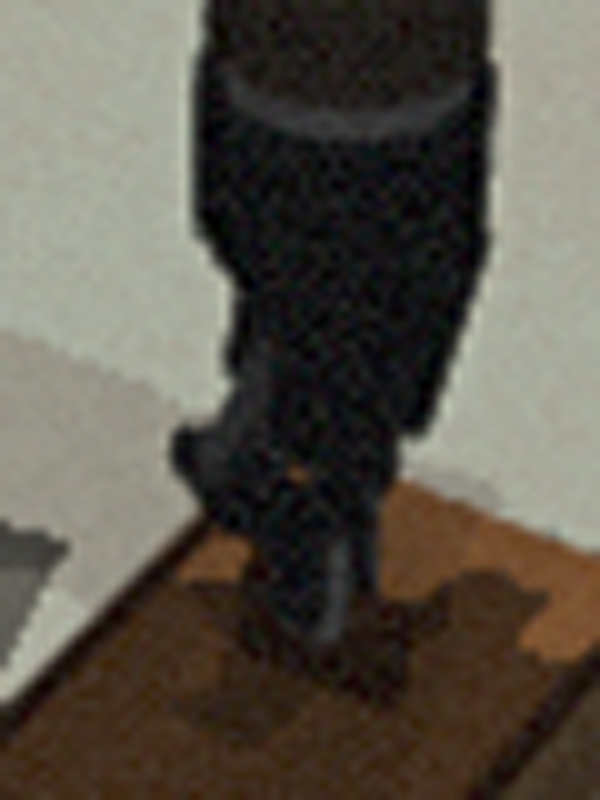

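Call:
move_arm --motion '[[0, [0, 0.1, 0.0], 0], [0, [0, 0.25, 0.0], 0], [0, [0, 0.45, 0], 0], [0, [0, 0.65, 0], 0], [0, [0, 0.85, 0.0], 0], [0, [0, 1.05, 0.0], 0], [0, [0, 1.25, 0.0], 0], [0, [0, 1.4, 0], 0], [0, [0, 1.5, 0], 0], [0, [0, 1.5, 0], 0]]'

```text
clock: 10.25
eef_pos: [0.5085, 0.1895, 0.0454]
tool_rot: [0.02, 1.0, -0.0, 0.001]
ft_force: [-1.2, 0.0, 4.7]
grip_width: 0.01
```

Call:
move_arm --motion '[[0, [0, 0.1, 0.0], 0], [0, [0, 0.25, 0.0], 0], [0, [0, 0.45, 0], 0], [0, [0, 0.65, 0], 0], [0, [0, 0.85, 0.0], 0], [0, [0, 1.05, 0.0], 0], [0, [0, 1.25, 0.0], 0], [0, [0, 1.35, 0], 0], [0, [0, 1.38, 0], 0], [0, [0, 1.38, 0], 0]]'

```text
clock: 11.25
eef_pos: [0.5116, 0.2581, 0.0454]
tool_rot: [0.02, 1.0, -0.0, 0.001]
ft_force: [-0.2, -1.1, 4.6]
grip_width: 0.0098
```

Run:
```python
from h import *
s=camera("scene");t=camera("top");o=get_obs();p=o['eef_pos'];print(p,o['grip_width'],o['ft_force'])
crop(s,200,80,340,220,5,"pics/s11.png")
crop(t,100,180,250,280,5,"pics/t11.png")
```

```text
[0.51156672 0.25815303 0.04539214] 0.009689318798290818 [ 0.54046995 -1.07287655  5.04519737]
```

View pics/s11.png

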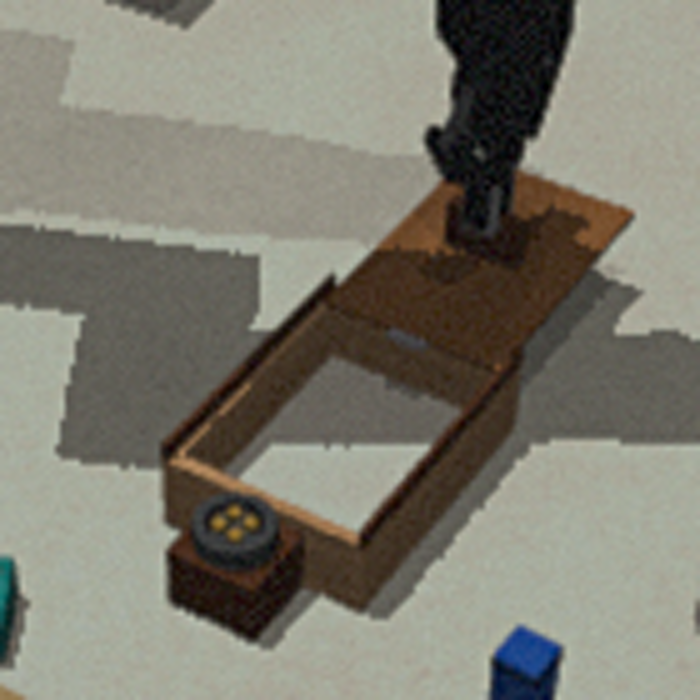

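View pics/t11.png

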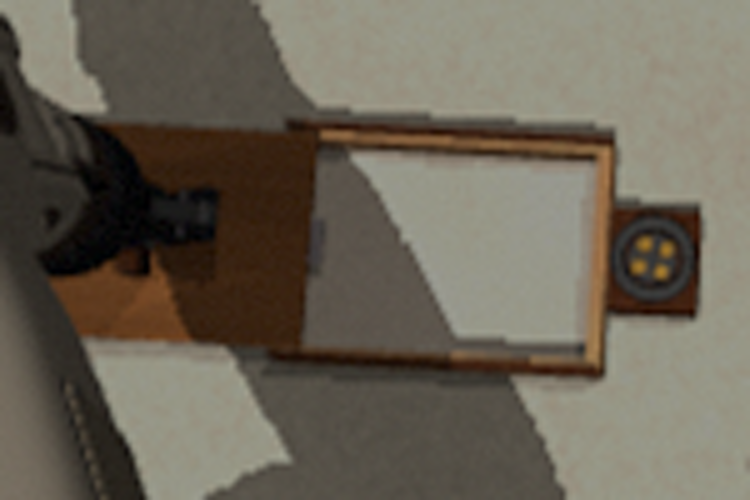

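Call:
move_arm --motion '[[40, [0, 0, 0.0], 0], [40, [0, 0, 0.0], 0], [40, [0, 0, 0.0], 0], [40, [0, 0, 0.0], 0], [40, [0, 0, -0.3], 0], [40, [0, 0, -0.8], 0], [40, [0, 0, -1.4], 0], [40, [0, 0, -2.0], 0], [40, [0, 0, -2.4], 0], [40, [0, 0, -2.4], 0]]'

```text
clock: 12.35
eef_pos: [0.5126, 0.2594, 0.1683]
tool_rot: [0.02, 1.0, 0.002, 0.003]
ft_force: [0.4, -0.1, -0.0]
grip_width: 0.0398
```

```bash
python3 - <<'E'
from h import *
t=camera("top")
T=lambda u,v:((u+.5)/5-.5+100,(v+.5)/5-.5+180)
e=[onz(t,T(*q),.056) for q in((317,130),(303,348))]; m=np.mean(e,0); print(e,m)
u=np.array([np.cos(np.radians(87.6)),np.sin(np.radians(87.6))]); sc=np.array([.4997,-.0146])
print("cover edge rel box centre", (m[:2]-sc)@u-.113, "open",(m[:2]-sc)@u-.113+.088)
E
python3 m.py; python3 g.py 0.4413 -0.188 .15 32.4
```

```text
[array([0.56685732, 0.16718331, 0.056     ]), array([0.45006243, 0.17015974, 0.056     ])] [0.50845987 0.16867152 0.056     ]
cover edge rel box centre 0.07047758951592846 open 0.15847758951592844
bar px [348.8 207.9] z14: [ 0.571  -0.3447  0.014 ] yaw 17.1 tri (array([ 0.57  , -0.3435,  0.0196]), np.float64(0.0004), array([197. , 300.8]))
bar px [350.9 252.9] z14: [ 0.4455 -0.3468  0.014 ] yaw 27.9 tri (array([ 0.445 , -0.346 ,  0.0188]), np.float64(0.0009), array([150.3, 277.1]))
bar px [293.5 254.1] z14: [ 0.4413 -0.188   0.014 ] yaw 32.4 tri (array([ 0.4407, -0.1879,  0.018 ]), np.float64(0.0009), array([190.3, 229.2]))
brass s [240.2 172.3] 55 [[242.5, 173.0], [14.8, 10.6], 45.0] [[0.4622, 0.0147, 0.0565]]
brass s [262.  183.8] 40 [[261.7, 183.6], [19.7, 2.2], 26.6] [[0.5342, 0.0056, 0.0565]]
brass s [244.5 183. ] 12 [[244.8, 182.8], [2.1, 5.7], 45.0] [[0.4932, -0.0147, 0.0565]]
brass s [248.5 185. ] 12 [[248.2, 185.3], [2.1, 5.7], 45.0] [[0.5059, -0.0158, 0.0565]]
brass t [230.  231.1] 47 [[230.0, 231.0], [7.3, 7.3], 14.0] [[0.4994, -0.014, 0.0565]]
blue s [303.8 219.4] 297 [[303.8, 219.5], [12.3, 27.0], 7.1] [[0.6969, -0.0947, 0.11]]
blue t [260.8 154.4] 123 [[260.8, 154.3], [8.7, 13.9], 6.3] [[0.6976, -0.0938, 0.11]]
fin s [281.6 152.4] 1668 [[277.5, 155.0], [50.7, 82.8], 39.8] [[0.5284, 0.1267, 0.072]]
brown s [294.2 136.3] 1360 [[290.1, 140.5], [43.4, 66.7], 29.6] [[0.519, 0.2269, 0.056]]
brown t [204.8 223.3] 448 [[193.5, 229.5], [49.0, 65.0], 90.0] [[0.5199, 0.0539, 0.056]]
t 12.5 pos [0.51   0.2581 0.1637] yaw 87.7 j1,j6 [0.47 0.51] w 39.8 F [-0.4  0.4 -1.2]
shift [ 1.017 -8.969  0.283] roll 9.22 tilt 0.1
```

Call:
move_arm --motion '[[85, [0, -0.5, 0.0], 0.5], [85, [0.1, -1.3, 0.0], 1.5], [85, [0.2, -2.2, 0.0], 2.5], [85, [0.3, -3.1, 0.0], 3.5], [85, [0.4, -4.0, 0.0], 4.5], [85, [0.5, -4.9, 0], 5.5], [85, [0.6, -5.8, 0], 6.5], [85, [0.7, -6.7, 0], 7.5], [85, [0.8, -7.4, 0], 8.5], [85, [0.9, -8.0, 0], 9.2]]'

```text
clock: 13.5
eef_pos: [0.4479, -0.1411, 0.163]
tool_rot: [0.483, 0.876, -0.0, -0.002]
ft_force: [0.5, -0.1, -0.1]
grip_width: 0.0849
```

```bash
python3 g.py 0.4413 -0.188 .07 32.4
```

```text
t 13.5 pos [ 0.4479 -0.1411  0.163 ] yaw 32.2 j1,j6 [-0.31  0.7 ] w 84.9 F [ 0.5 -0.1 -0.1]
shift [-0.727 -0.607  1.86 ] roll -0.03 tilt 0.19
```

Call:
move_arm --motion '[[85, [-0.2, -0.2, 0.0], 0], [85, [-0.4, -0.4, 0.2], 0], [85, [-0.6, -0.55, 0.6], 0], [85, [-0.73, -0.61, 1.0], 0], [85, [-0.73, -0.61, 1.4], 0], [85, [-0.73, -0.61, 1.8], 0], [85, [-0.73, -0.61, 2.2], 0], [85, [-0.73, -0.61, 2.4], 0], [85, [-0.73, -0.61, 2.4], 0], [85, [-0.73, -0.61, 2.4], 0]]'

```text
clock: 14.5
eef_pos: [0.4437, -0.1864, 0.0448]
tool_rot: [0.48, 0.877, 0.0, -0.0]
ft_force: [0.0, 0.3, -0.2]
grip_width: 0.0851
```

```bash
python3 g.py 0.4413 -0.188 .0 32.4;  python3 - <<'E'
from h import *
s=camera("scene");t=camera("top");o=get_obs();p=o['eef_pos']
y=R.from_quat(o['tool_rot']).as_matrix()[:,1]
for dz in(0,.025,.04):
  print(dz,[((proj(s,p+k*y*.0425+[0,0,dz])[0]-[150,170])*8).round(0).tolist() for k in(-1,0,1)],[((proj(t,p+k*y*.0425+[0,0,dz])[0]-[255,215])*8).round(0).tolist() for k in(-1,0,1)])
crop(s,150,170,230,250,8,"pics/s12.png")
crop(t,255,215,335,295,8,"pics/t12.png")
E
```

```text
t 14.5 pos [ 0.4437 -0.1864  0.0448] yaw 32.6 j1,j6 [-0.4  0.6] w 85.1 F [ 0.   0.3 -0.2]
shift [-0.002 -0.058  0.896] roll 0.03 tilt 0.02
0 [[185.0, 423.0], [327.0, 418.0], [468.0, 413.0]] [[383.0, 407.0], [314.0, 299.0], [246.0, 192.0]]
0.025 [[174.0, 368.0], [318.0, 363.0], [462.0, 358.0]] [[393.0, 405.0], [322.0, 295.0], [252.0, 186.0]]
0.04 [[168.0, 335.0], [313.0, 330.0], [458.0, 325.0]] [[398.0, 404.0], [327.0, 293.0], [256.0, 182.0]]
```

View pics/s12.png

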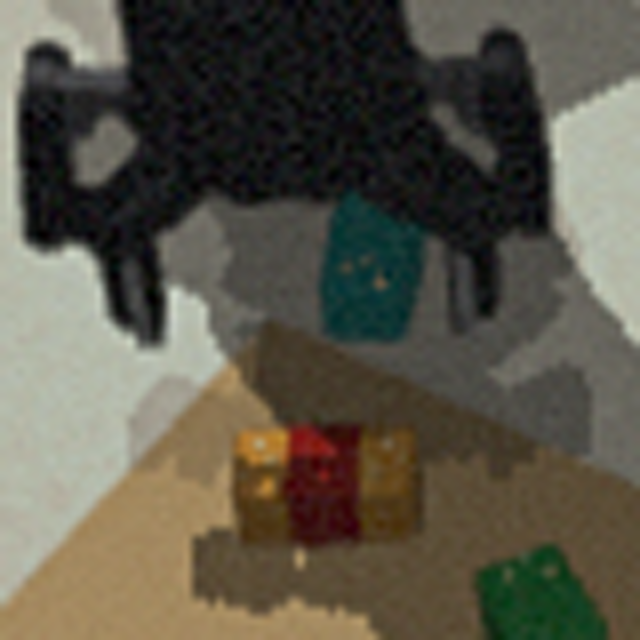

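View pics/t12.png

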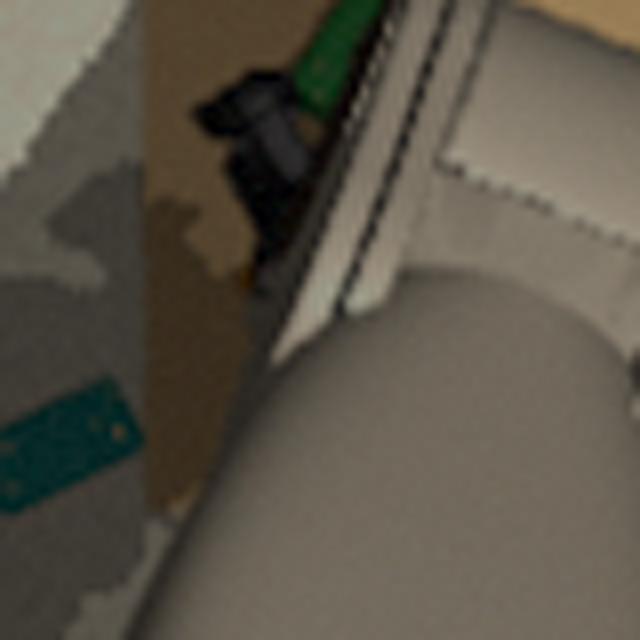

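Call:
move_arm --motion '[[80, [0, -0.05, 0.2], 0], [78, [0, -0.05, 0.4], 0], [76, [0, -0.05, 0.6], 0], [76, [0, -0.05, 0.8], 0], [76, [0, -0.05, 1.0], 0], [76, [0, -0.05, 1.1], 0], [76, [0, -0.05, 1.2], 0], [76, [0, -0.05, 1.26], 0], [76, [0, -0.05, 1.3], 0], [76, [0, -0.05, 1.3], 0]]'

```text
clock: 15.6
eef_pos: [0.4415, -0.1881, -0.0203]
tool_rot: [0.481, 0.877, -0.0, -0.0]
ft_force: [-0.4, -0.4, 0.2]
grip_width: 0.0758
```

```bash
python3 g.py 0.4413 -0.188 .0 32.4;  python3 - <<'E'
from h import *
s=camera("scene")
crop(s,150,190,230,250,8,"pics/s13.png")
E
```

```text
t 15.6 pos [ 0.4415 -0.1881 -0.0203] yaw 32.5 j1,j6 [-0.4  0.6] w 75.8 F [-0.4 -0.4  0.2]
shift [ 0.003 -0.003 -0.405] roll 0.02 tilt 0.0
```

View pics/s13.png

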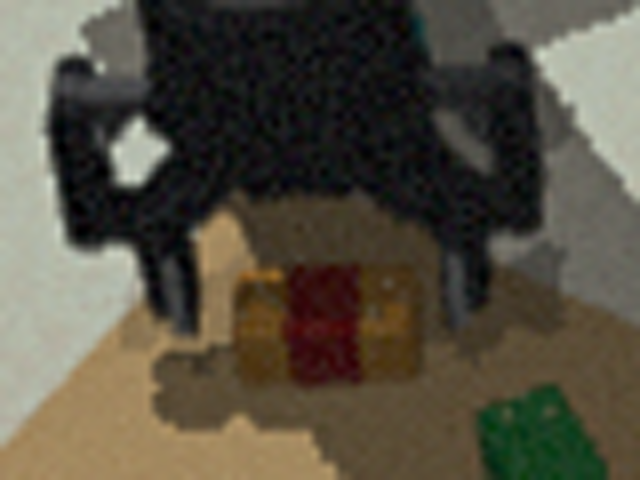

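Call:
move_arm --motion '[[76, [0, -0.06, 0.03], 0], [70, [0, -0.06, 0.06], 0], [60, [0, -0.06, 0.06], 0], [50, [0, -0.06, 0.06], 0], [45, [0, -0.06, 0.06], 0], [45, [0, -0.06, 0.06], 0], [45, [0, -0.06, 0.06], 0], [45, [0, -0.06, 0.06], 0], [45, [0, -0.06, 0.06], 0], [45, [0, -0.06, 0.06], 0]]'

```text
clock: 16.65
eef_pos: [0.4394, -0.1899, -0.0227]
tool_rot: [0.481, 0.877, 0.0, 0.001]
ft_force: [-1.0, -1.3, 6.0]
grip_width: 0.0544
```

```bash
python3 g.py 0.4413 -0.188 .0 32.4;  python3 - <<'E'
from h import *
s=camera("scene")
crop(s,150,190,230,250,8,"pics/s14.png")
E
```

```text
t 16.65 pos [ 0.4394 -0.1899 -0.0227] yaw 32.5 j1,j6 [-0.41  0.6 ] w 54.4 F [-1.  -1.3  6. ]
shift [ 0.012  0.052 -0.454] roll 0.02 tilt 0.07
```

View pics/s14.png

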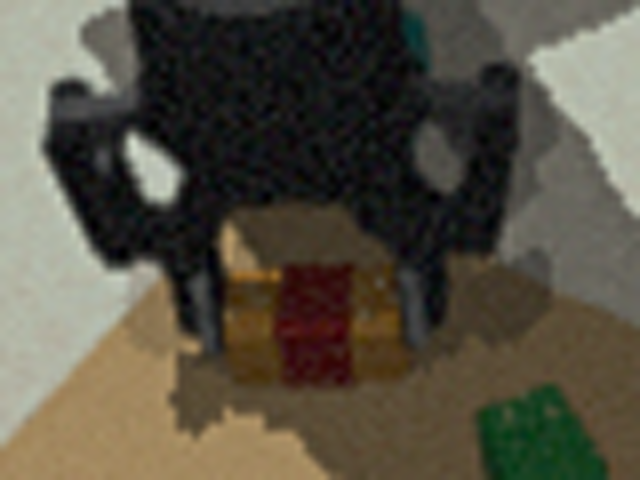

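Call:
move_arm --motion '[[45, [0, 0, -0.1], 0], [45, [0, 0, -0.4], 0], [45, [0, 0, -0.8], 0], [45, [0, 0, -1.3], 0], [45, [0, 0, -1.8], 0], [45, [0, 0, -2.2], 0], [45, [0, 0, -2.4], 0], [45, [0, 0, -2.5], 0], [45, [0, 0, -2.5], 0], [45, [0, 0, -2.5], 0]]'

```text
clock: 17.7
eef_pos: [0.4381, -0.1893, 0.1007]
tool_rot: [0.481, 0.877, -0.0, -0.001]
ft_force: [-0.0, -0.8, -1.3]
grip_width: 0.0543
```

```bash
python3 g.py 0.5059 0.1283 .1 -2.4
```

```text
t 17.7 pos [ 0.4381 -0.1893  0.1007] yaw 32.5 j1,j6 [-0.41  0.6 ] w 54.3 F [-0.  -0.8 -1.3]
shift [4.628 4.557 0.018] roll 5.82 tilt 0.12
```

Call:
move_arm --motion '[[45, [0.2, 0.2, 0], 0.3], [45, [0.5, 0.5, 0], 0.9], [45, [1.0, 1.0, 0], 1.6], [45, [1.5, 1.5, 0], 2.4], [45, [2.1, 2.1, 0], 3.2], [45, [2.7, 2.7, 0], 4.0], [45, [3.3, 3.3, 0], 4.8], [45, [3.9, 3.9, 0], 5.5], [45, [4.4, 4.3, 0], 5.8], [45, [4.63, 4.56, 0], 5.8]]'

```text
clock: 18.7
eef_pos: [0.5059, 0.1305, 0.1004]
tool_rot: [0.72, 0.694, -0.001, -0.001]
ft_force: [-0.6, -1.2, -0.8]
grip_width: 0.0544
```

```bash
python3 g.py 0.5059 0.1283 -0.014 -2.4
```

```text
t 18.7 pos [0.5059 0.1305 0.1004] yaw -2.1 j1,j6 [0.25 1.86] w 54.4 F [-0.6 -1.2 -0.8]
shift [-0.044  0.008  2.288] roll 0.05 tilt 0.14
```

Call:
move_arm --motion '[[45, [-0.04, 0, 0.3], 0.05], [45, [-0.04, 0, 0.6], 0.05], [45, [-0.04, 0, 0.9], 0.05], [45, [-0.04, 0, 1.1], 0.05], [45, [-0.04, 0, 1.3], 0.05], [45, [-0.04, 0, 1.5], 0.05], [45, [-0.04, 0, 1.7], 0.05], [45, [-0.04, 0, 1.8], 0.05], [45, [-0.04, 0, 1.9], 0.05], [45, [-0.04, 0, 1.9], 0.05]]'

```text
clock: 19.7
eef_pos: [0.5064, 0.126, 0.0063]
tool_rot: [0.723, 0.691, -0.0, -0.0]
ft_force: [-0.1, 0.5, -0.4]
grip_width: 0.0542
```

```bash
python3 g.py 0.5059 0.1283 -0.0145 -2.4;  python3 - <<'E'
from h import *
s=camera("scene");t=camera("top")
crop(s,220,110,320,210,7,"pics/s15.png")
crop(t,130,190,250,280,5,"pics/t15.png")
E
```

```text
t 19.7 pos [0.5064 0.126  0.0063] yaw -2.6 j1,j6 [0.24 1.86] w 54.2 F [-0.1  0.5 -0.4]
shift [ 0.046 -0.011  0.416] roll -0.03 tilt 0.05
```

View pics/s15.png

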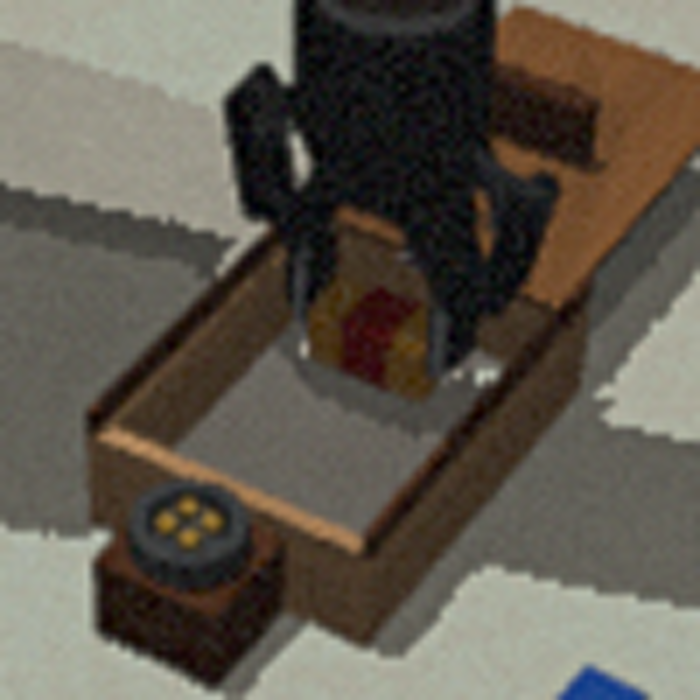

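View pics/t15.png

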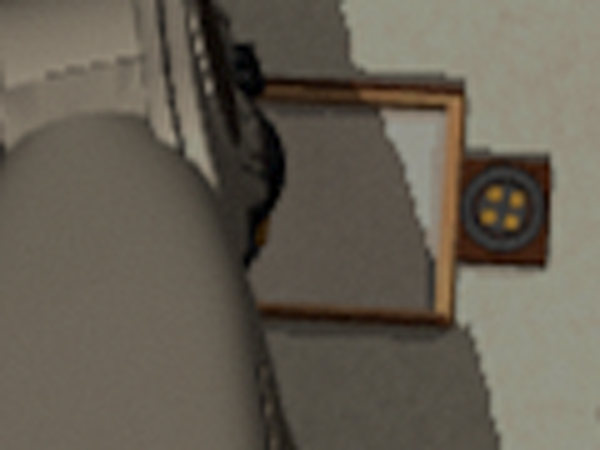

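Call:
move_arm --motion '[[45, [0, 0, 0.15], 0], [45, [0, 0, 0.3], 0], [45, [0, 0, 0.38], 0], [45, [0, 0, 0.43], 0], [45, [0, 0, 0.43], 0], [55, [0, 0, 0.43], 0], [64, [0, 0, 0.43], 0], [64, [0, 0, 0.43], 0], [64, [0, 0, 0.43], 0], [64, [0, 0, 0.43], 0]]'

```text
clock: 20.8
eef_pos: [0.5068, 0.1261, -0.0145]
tool_rot: [0.723, 0.691, 0.0, 0.0]
ft_force: [-0.5, 0.2, 0.8]
grip_width: 0.064
```

Call:
move_arm --motion '[[64, [0, 0, -0.2], 0], [64, [0, 0, -0.4], 0], [64, [0, 0, -0.7], 0], [64, [0, 0, -1.1], 0], [64, [0, 0, -1.5], 0], [64, [0, 0, -1.9], 0], [64, [0, 0, -2.2], 0], [64, [0, 0, -2.4], 0], [64, [0, 0, -2.4], 0], [64, [0, 0, -2.4], 0]]'

```text
clock: 21.8
eef_pos: [0.5066, 0.1261, 0.1053]
tool_rot: [0.723, 0.691, 0.0, 0.0]
ft_force: [0.2, 0.9, -0.6]
grip_width: 0.0637
```

```bash
python3 m.py|grep bar; python3 g.py 0.4455 -0.3468 .12 27.9
```

```text
bar px [348.8 208.1] z14: [ 0.5704 -0.3445  0.014 ] yaw 15.8 tri (array([ 0.57  , -0.3432,  0.0188]), np.float64(0.0007), array([197.3, 300.8]))
bar px [351.  252.9] z14: [ 0.4454 -0.3472  0.014 ] yaw 26.4 tri (array([ 0.4451, -0.3461,  0.0188]), np.float64(0.0001), array([150.5, 277.2]))
t 21.9 pos [0.5059 0.1259 0.1044] yaw -2.6 j1,j6 [0.24 1.86] w 63.8 F [0.5 0.3 0.2]
shift [-9.5   -0.781 -0.306] roll -5.08 tilt 0.1
```

Call:
move_arm --motion '[[64, [-0.4, 0, -0.2], -0.2], [64, [-1.1, 0, -0.3], -0.7], [64, [-2.0, -0.1, -0.3], -1.3], [76, [-2.9, -0.2, -0.3], -1.9], [76, [-3.8, -0.3, -0.3], -2.5], [76, [-4.7, -0.4, -0.3], -3.1], [76, [-5.6, -0.5, -0.3], -3.7], [76, [-6.5, -0.6, -0.3], -4.3], [76, [-7.2, -0.7, -0.3], -4.8], [76, [-7.8, -0.78, -0.3], -5.05]]'

```text
clock: 22.9
eef_pos: [0.4488, -0.2635, 0.1192]
tool_rot: [0.517, 0.856, -0.0, -0.001]
ft_force: [-0.1, 0.6, -1.1]
grip_width: 0.076
```

```bash
python3 g.py 0.4453 -0.3467 .05 27.7
```

```text
t 22.9 pos [ 0.4488 -0.2635  0.1192] yaw 27.7 j1,j6 [-0.53  0.56] w 76.0 F [-0.1  0.6 -1.1]
shift [-1.443 -0.835  1.383] roll 0.0 tilt 0.11
```

Call:
move_arm --motion '[[76, [-0.4, -0.2, 0.0], 0], [76, [-0.8, -0.4, 0.1], 0], [76, [-1.1, -0.6, 0.4], 0], [76, [-1.35, -0.75, 0.7], 0], [76, [-1.44, -0.83, 1.0], 0], [76, [-1.44, -0.83, 1.3], 0], [76, [-1.44, -0.83, 1.5], 0], [76, [-1.44, -0.83, 1.7], 0], [76, [-1.44, -0.83, 1.7], 0], [76, [-1.44, -0.83, 1.7], 0]]'

```text
clock: 23.9
eef_pos: [0.447, -0.3445, 0.0352]
tool_rot: [0.517, 0.856, 0.0, -0.0]
ft_force: [-0.5, 0.1, 0.1]
grip_width: 0.0759
```

```bash
python3 g.py 0.4453 -0.3467 -0.022 27.7;  python3 - <<'E'
from h import *
s=camera("scene")
crop(s,110,230,190,310,8,"pics/s16.png")
E
```

```text
t 23.9 pos [ 0.447  -0.3445  0.0352] yaw 27.7 j1,j6 [-0.66  0.43] w 75.9 F [-0.5  0.1  0.1]
shift [-0.024 -0.05   1.144] roll 0.01 tilt 0.02
```

View pics/s16.png

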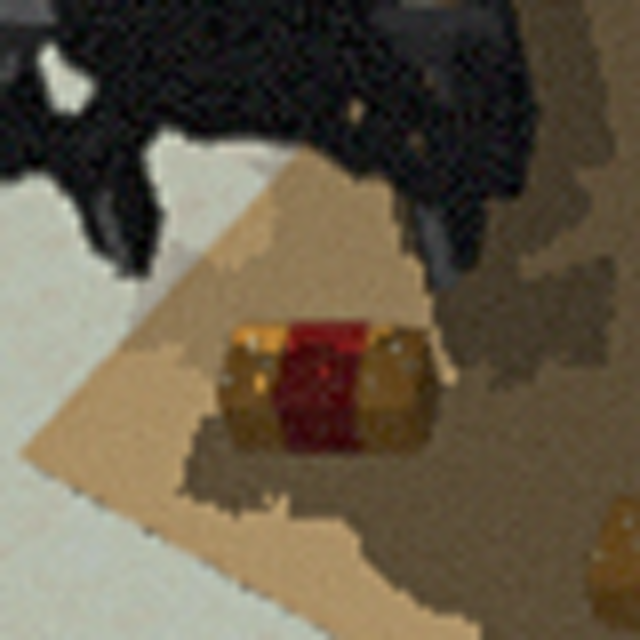

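Call:
move_arm --motion '[[76, [-0.02, 0, 0.2], 0], [76, [-0.02, 0, 0.5], 0], [76, [-0.02, 0, 0.8], 0], [76, [-0.02, 0, 1.0], 0], [76, [-0.02, 0, 1.1], 0], [74, [-0.02, 0, 1.16], 0], [65, [-0.02, 0, 1.16], 0], [55, [-0.02, 0, 1.16], 0], [45, [-0.02, 0, 1.16], 0], [45, [-0.02, 0, 1.16], 0]]'

```text
clock: 24.95
eef_pos: [0.4481, -0.3462, -0.0218]
tool_rot: [0.517, 0.856, -0.0, 0.001]
ft_force: [-0.3, -0.8, 3.8]
grip_width: 0.0547
```

Call:
move_arm --motion '[[45, [0, 0, 0], 0], [45, [0, 0, 0], 0], [45, [0, 0, 0], 0], [45, [0, 0, -0.1], 0], [45, [0, 0, -0.4], 0], [45, [0, 0, -0.9], 0], [45, [0, 0, -1.4], 0], [45, [0, 0, -1.9], 0], [45, [0, 0, -2.3], 0], [45, [0, 0, -2.5], 0]]'

```text
clock: 25.95
eef_pos: [0.4479, -0.3461, 0.1041]
tool_rot: [0.517, 0.856, -0.0, 0.001]
ft_force: [0.3, -0.5, -0.5]
grip_width: 0.0545
```

```bash
python3 g.py 0.5042 0.0883 .1 -2.4;  python3 - <<'E'
from h import *
s=camera("scene")
crop(s,110,170,210,270,7,"pics/s17.png")
E
```

```text
t 25.95 pos [ 0.4479 -0.3461  0.1041] yaw 27.7 j1,j6 [-0.66  0.43] w 54.5 F [ 0.3 -0.5 -0.5]
shift [7.167 5.036 0.074] roll 5.02 tilt 0.13
```

View pics/s17.png

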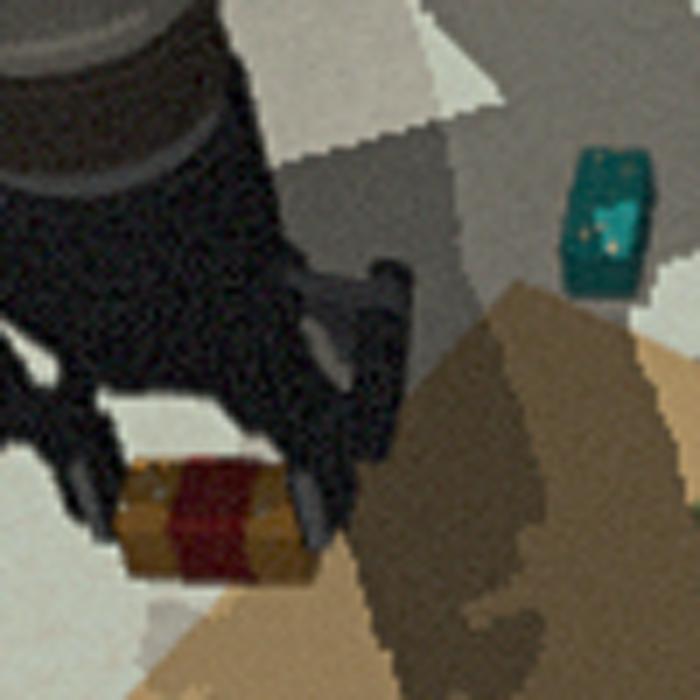

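Call:
move_arm --motion '[[45, [0.2, 0.1, 0], 0.2], [45, [0.6, 0.4, 0], 0.6], [45, [1.2, 0.8, 0], 1.2], [45, [1.9, 1.3, 0], 1.8], [45, [2.7, 1.9, 0], 2.4], [45, [3.5, 2.5, 0], 3.0], [45, [4.2, 3.0, 0], 3.6], [45, [4.9, 3.5, 0], 4.2], [45, [5.6, 4.0, 0], 4.7], [45, [6.2, 4.4, 0], 5.0]]'

```text
clock: 27.0
eef_pos: [0.4971, 0.0333, 0.1011]
tool_rot: [0.721, 0.693, -0.001, -0.001]
ft_force: [-0.7, -0.2, -0.3]
grip_width: 0.0544
```

```bash
python3 g.py 0.5042 0.0873 .04 -2.4
```

```text
t 27.0 pos [0.4971 0.0333 0.1011] yaw -2.3 j1,j6 [0.07 1.68] w 54.4 F [-0.7 -0.2 -0.3]
shift [1.085 0.102 1.221] roll 0.01 tilt 0.12
```

Call:
move_arm --motion '[[45, [0.3, 0.03, 0], 0], [45, [0.7, 0.06, 0], 0], [45, [1.0, 0.1, 0], 0], [45, [1.07, 0.1, 0.2], 0], [45, [1.07, 0.1, 0.5], 0], [45, [1.07, 0.1, 0.8], 0], [45, [1.07, 0.1, 1.0], 0], [45, [1.07, 0.1, 1.2], 0], [45, [1.07, 0.1, 1.2], 0], [45, [1.07, 0.1, 1.2], 0]]'

```text
clock: 28.0
eef_pos: [0.5051, 0.084, 0.0422]
tool_rot: [0.721, 0.693, -0.0, -0.0]
ft_force: [-0.1, 0.6, -0.2]
grip_width: 0.0545
```

```bash
python3 g.py 0.5042 0.0873 -.0145 -2.4;python3 - <<'E'
from h import *
s=camera("scene")
crop(s,220,100,320,200,7,"pics/s18.png")
E
```

```text
t 28.0 pos [0.5051 0.084  0.0422] yaw -2.3 j1,j6 [0.16 1.78] w 54.5 F [-0.1  0.6 -0.2]
shift [ 0.065 -0.02   1.135] roll 0.01 tilt 0.02
```

View pics/s18.png

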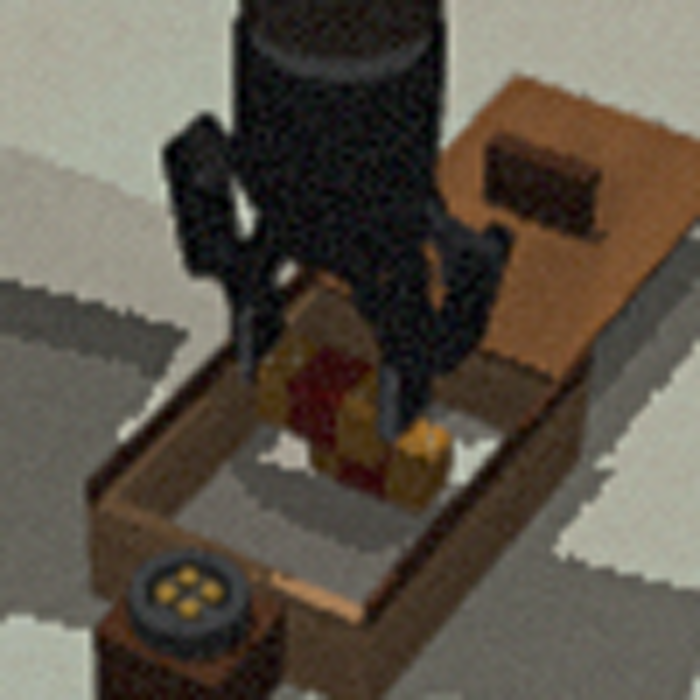

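Bar 2 is held above the floor in front of bar 1, which lies flat in the box. I lower it and let go.

Call:
move_arm --motion '[[45, [0.05, 0, 0.3], 0], [45, [0.05, 0, 0.6], 0], [45, [0.05, 0, 0.9], 0], [45, [0.05, 0, 1.1], 0], [45, [0.05, 0, 1.15], 0], [45, [0.05, 0, 1.15], 0], [55, [0.05, 0, 1.15], 0], [64, [0.05, 0, 1.15], 0], [64, [0.05, 0, 1.15], 0], [64, [0.05, 0, 1.15], 0]]'

```text
clock: 29.05
eef_pos: [0.5055, 0.0869, -0.0148]
tool_rot: [0.721, 0.693, 0.0, 0.0]
ft_force: [0.2, -0.2, 0.0]
grip_width: 0.0643
```

Call:
move_arm --motion '[[64, [0, 0, -0.2], 0], [64, [0, 0, -0.4], 0], [64, [0, 0, -0.7], 0], [64, [0, 0, -1.1], 0], [64, [0, 0, -1.5], 0], [64, [0, 0, -1.9], 0], [64, [0, 0, -2.2], 0], [64, [0, 0, -2.5], 0], [64, [0, 0, -2.6], 0], [64, [0, 0, -2.6], 0]]'

```text
clock: 30.05
eef_pos: [0.5061, 0.087, 0.1163]
tool_rot: [0.721, 0.693, 0.001, 0.001]
ft_force: [-0.3, 0.6, 0.2]
grip_width: 0.0635
```

```bash
python3 m.py|grep bar; python3 g.py 0.5704 -0.3445 .1 16.5
```

```text
bar px [348.9 207.9] z14: [ 0.5709 -0.3447  0.014 ] yaw 17.6 tri (array([ 0.57  , -0.3435,  0.0195]), np.float64(0.0002), array([197. , 300.7]))
t 30.15 pos [0.5048 0.0868 0.1146] yaw -2.3 j1,j6 [0.17 1.78] w 63.9 F [ 0.8 -0.6 -0.4]
shift [-8.566  1.654  0.291] roll -3.13 tilt 0.02
```

Call:
move_arm --motion '[[64, [-0.4, 0.0, 0], -0.2], [64, [-1.1, 0.1, 0], -0.5], [64, [-2.0, 0.3, 0], -0.9], [76, [-2.9, 0.5, 0], -1.3], [76, [-3.8, 0.7, 0], -1.7], [76, [-4.7, 0.9, 0], -2.1], [76, [-5.6, 1.1, 0], -2.5], [76, [-6.5, 1.3, 0], -2.9], [76, [-7.2, 1.45, 0], -3.1], [76, [-7.8, 1.55, 0], -3.1]]'

```text
clock: 31.15
eef_pos: [0.5664, -0.308, 0.1131]
tool_rot: [0.6, 0.8, -0.0, -0.001]
ft_force: [0.2, 0.4, 0.0]
grip_width: 0.0761
```

```bash
python3 g.py 0.572 -0.3433 .035 16.5
```

```text
t 31.15 pos [ 0.5664 -0.308   0.1131] yaw 16.3 j1,j6 [-0.5   0.79] w 76.1 F [0.2 0.4 0. ]
shift [-0.713 -0.087  1.561] roll -0.04 tilt 0.13
```

Call:
move_arm --motion '[[76, [-0.3, -0.03, 0], 0], [76, [-0.6, -0.06, 0.1], 0], [76, [-0.71, -0.09, 0.4], 0], [76, [-0.71, -0.09, 0.7], 0], [76, [-0.71, -0.09, 1.0], 0], [76, [-0.71, -0.09, 1.3], 0], [76, [-0.71, -0.09, 1.5], 0], [76, [-0.71, -0.09, 1.56], 0], [76, [-0.71, -0.09, 1.56], 0], [76, [-0.71, -0.09, 1.56], 0]]'

```text
clock: 32.15
eef_pos: [0.5732, -0.3413, 0.0374]
tool_rot: [0.599, 0.8, 0.0, 0.001]
ft_force: [-0.2, -0.7, -0.8]
grip_width: 0.0761
```

```bash
python3 g.py 0.571 -0.344 -0.022 16.5;  python3 - <<'E'
from h import *
s=camera("scene")
crop(s,150,250,230,330,8,"pics/s19.png")
E
```

```text
t 32.15 pos [ 0.5732 -0.3413  0.0374] yaw 16.3 j1,j6 [-0.54  0.75] w 76.1 F [-0.2 -0.7 -0.8]
shift [-0.039 -0.058  1.189] roll -0.03 tilt 0.06
```

View pics/s19.png

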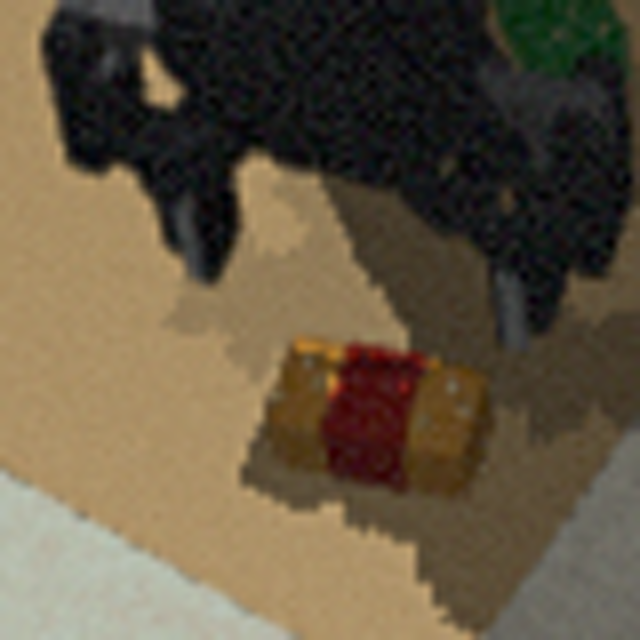

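Call:
move_arm --motion '[[76, [-0.04, 0, 0.2], 0], [76, [-0.04, 0, 0.5], 0], [76, [-0.04, 0, 0.8], 0], [76, [-0.04, 0, 1.0], 0], [76, [-0.04, 0, 1.15], 0], [74, [-0.04, 0, 1.2], 0], [65, [-0.04, 0, 1.2], 0], [55, [-0.04, 0, 1.2], 0], [45, [-0.04, 0, 1.2], 0], [45, [-0.04, 0, 1.2], 0]]'

```text
clock: 33.2
eef_pos: [0.5741, -0.3436, -0.0221]
tool_rot: [0.6, 0.8, 0.0, 0.001]
ft_force: [0.5, -0.8, 2.1]
grip_width: 0.0548
```

Call:
move_arm --motion '[[45, [0, 0, 0], 0], [45, [0, 0, 0], 0], [45, [0, 0, 0], 0], [45, [0, 0, -0.1], 0], [45, [0, 0, -0.4], 0], [45, [0, 0, -0.9], 0], [45, [0, 0, -1.4], 0], [45, [0, 0, -1.9], 0], [45, [0, 0, -2.3], 0], [45, [0, 0, -2.5], 0]]'

```text
clock: 34.2
eef_pos: [0.5742, -0.3437, 0.1049]
tool_rot: [0.6, 0.8, 0.0, 0.002]
ft_force: [0.4, 0.1, -0.0]
grip_width: 0.0545
```

```bash
python3 g.py 0.503 0.0483 .1 -2.4;  python3 - <<'E'
from h import *
s=camera("scene");t=camera("top")
crop(s,160,180,240,260,8,"pics/s20.png")
crop(t,140,190,300,290,5,"pics/t20.png")
E
```

```text
t 34.2 pos [ 0.5742 -0.3437  0.1049] yaw 16.3 j1,j6 [-0.54  0.75] w 54.5 F [ 0.4  0.1 -0. ]
shift [7.925 0.835 0.08 ] roll 3.12 tilt 0.21
```

View pics/s20.png

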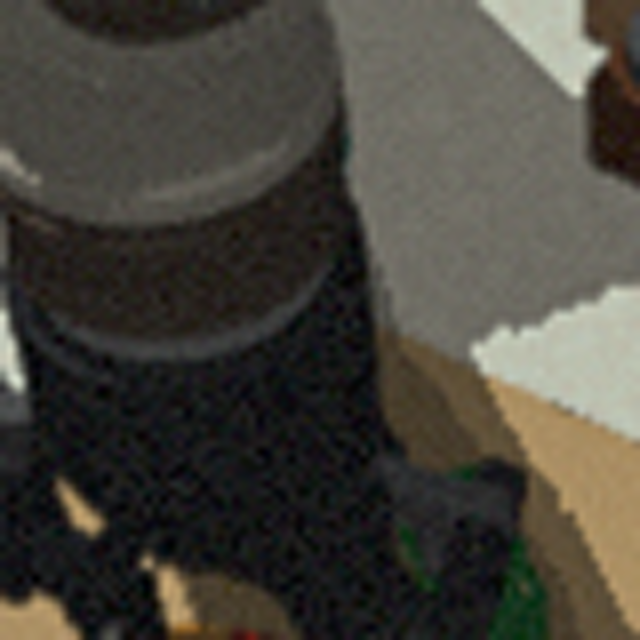

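View pics/t20.png

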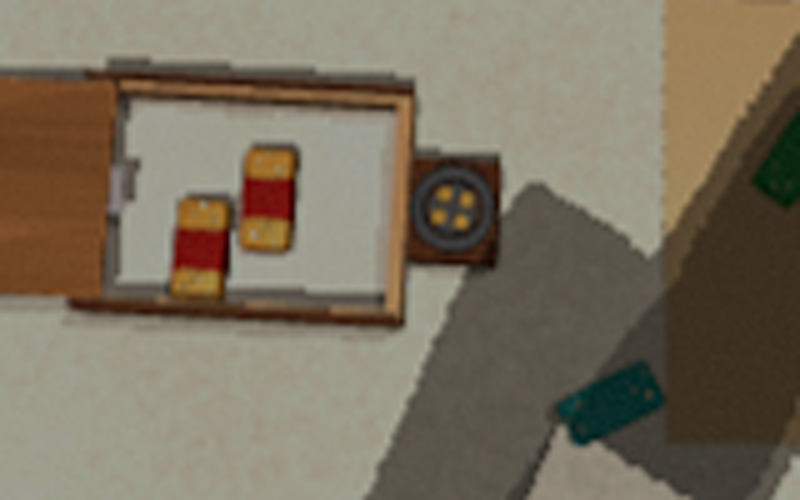

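Call:
move_arm --motion '[[45, [0.3, 0.0, 0], 0.1], [45, [0.8, 0.1, 0], 0.4], [45, [1.5, 0.2, 0], 0.8], [45, [2.3, 0.3, 0], 1.2], [45, [3.1, 0.4, 0], 1.6], [45, [3.9, 0.5, 0], 2.0], [45, [4.7, 0.6, 0], 2.4], [45, [5.5, 0.7, 0], 2.8], [45, [6.2, 0.8, 0], 3.1], [45, [6.8, 0.83, 0], 3.1]]'

```text
clock: 35.3
eef_pos: [0.516, -0.0033, 0.1004]
tool_rot: [0.721, 0.693, -0.001, -0.001]
ft_force: [1.0, 0.0, -0.5]
grip_width: 0.0544
```

```bash
python3 g.py 0.503 0.0483 .04 -2.4
```

```text
t 35.3 pos [ 0.516  -0.0033  0.1004] yaw -2.3 j1,j6 [-0.01  1.6 ] w 54.4 F [ 1.   0.  -0.5]
shift [ 1.02  -0.297  1.209] roll 0.02 tilt 0.16
```

Call:
move_arm --motion '[[45, [0.3, -0.1, 0], 0], [45, [0.7, -0.2, 0], 0], [45, [1.0, -0.3, 0], 0], [45, [1.05, -0.3, 0.2], 0], [45, [1.05, -0.3, 0.5], 0], [45, [1.05, -0.3, 0.8], 0], [45, [1.05, -0.3, 1.0], 0], [45, [1.05, -0.3, 1.2], 0], [45, [1.05, -0.3, 1.2], 0], [45, [1.05, -0.3, 1.2], 0]]'

```text
clock: 36.3
eef_pos: [0.5047, 0.0475, 0.0416]
tool_rot: [0.721, 0.693, -0.0, -0.0]
ft_force: [-0.5, -0.4, -1.3]
grip_width: 0.0546
```

```bash
python3 g.py 0.503 0.0483 -.0145 -2.4;python3 - <<'E'
from h import *
s=camera("scene")
crop(s,220,100,320,200,7,"pics/s21.png")
E
```

```text
t 36.3 pos [0.5047 0.0475 0.0416] yaw -2.3 j1,j6 [0.09 1.71] w 54.6 F [-0.5 -0.4 -1.3]
shift [ 0.015 -0.034  1.122] roll 0.01 tilt 0.03
```

View pics/s21.png

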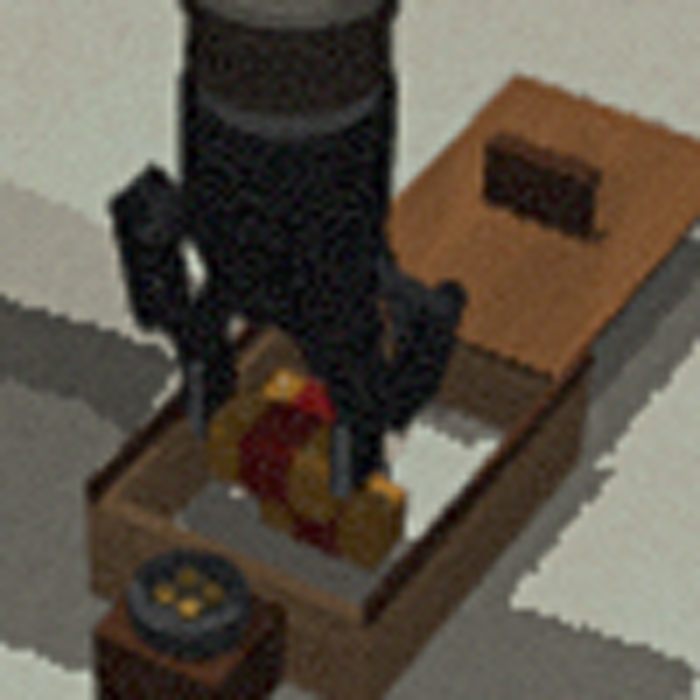

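Call:
move_arm --motion '[[45, [0, 0, 0.3], 0], [45, [0, 0, 0.6], 0], [45, [0, 0, 0.9], 0], [45, [0, 0, 1.08], 0], [45, [0, 0, 1.14], 0], [45, [0, 0, 1.14], 0], [55, [0, 0, 1.14], 0], [64, [0, 0, 1.14], 0], [64, [0, 0, 1.14], 0], [64, [0, 0, 1.14], 0]]'

```text
clock: 37.35
eef_pos: [0.5051, 0.0479, -0.0147]
tool_rot: [0.721, 0.693, 0.0, 0.0]
ft_force: [0.2, -0.6, 0.1]
grip_width: 0.0642
```

Call:
move_arm --motion '[[64, [0, 0, -0.2], 0], [64, [0, 0, -0.4], 0], [64, [0, 0, -0.7], 0], [64, [0, 0, -1.1], 0], [64, [0, 0, -1.5], 0], [64, [0, 0, -1.9], 0], [64, [0, 0, -2.2], 0], [64, [0, 0, -2.5], 0], [64, [0, 0, -2.8], 0], [64, [0, 0, -2.8], 0]]'

```text
clock: 38.35
eef_pos: [0.5068, 0.048, 0.128]
tool_rot: [0.721, 0.693, 0.002, 0.002]
ft_force: [0.4, -0.5, 0.2]
grip_width: 0.064
```

```bash
python3 g.py 0.5116 0.2581 .12 87.6;  python3 - <<'E'
from h import *
s=camera("scene");t=camera("top")
crop(s,100,130,320,370,2.5,"pics/s22.png")
crop(t,100,140,400,290,2.6,"pics/t22.png")
E
```

```text
t 38.35 pos [0.5068 0.048  0.128 ] yaw -2.3 j1,j6 [0.09 1.71] w 64.0 F [ 0.4 -0.5  0.2]
shift [ 4.202 -0.072  0.164] roll -14.98 tilt 0.35
```

View pics/s22.png

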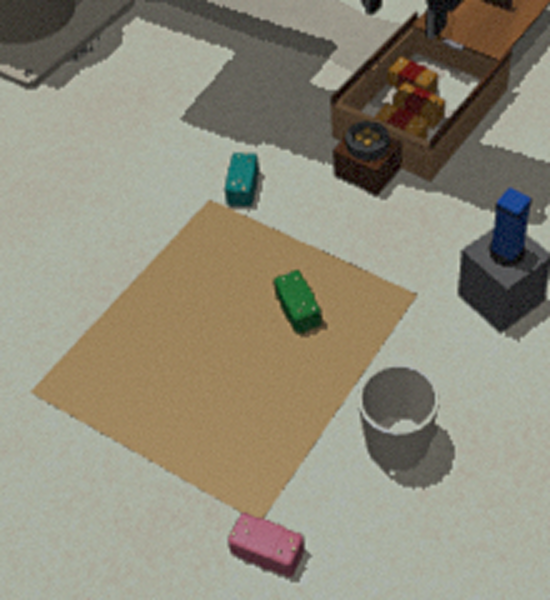

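View pics/t22.png

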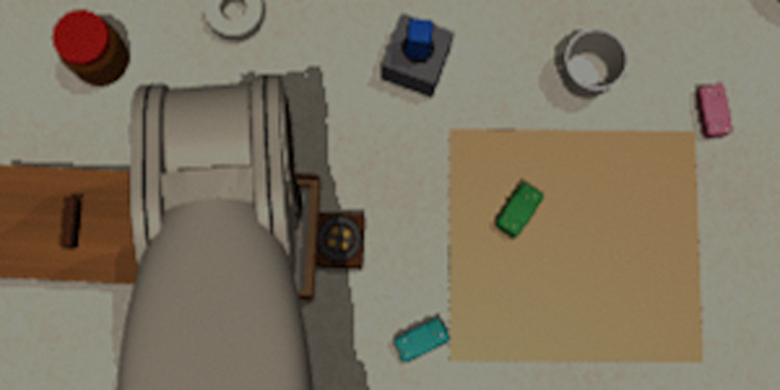

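Call:
move_arm --motion '[[64, [0.2, 0, 0], -1.0], [64, [0.5, 0, 0], -2.0], [64, [1.0, 0, 0], -3.2], [64, [1.5, 0, 0], -4.4], [50, [2.0, 0, 0], -5.6], [40, [2.5, 0, 0], -6.8], [40, [3.0, 0, 0], -8.0], [40, [3.5, 0, 0], -9.2], [40, [3.9, -0.05, 0], -10.4], [40, [4.2, -0.07, 0], -11.6]]'

```text
clock: 39.45
eef_pos: [0.5086, 0.2589, 0.1235]
tool_rot: [0.194, 0.981, -0.001, -0.001]
ft_force: [-1.4, -0.4, 0.7]
grip_width: 0.04
```

```bash
python3 g.py 0.5116 0.2581 .07 87.6;  python3 - <<'E'
from h import *
s=camera("scene");t=camera("top")
print(onz(t,(126.9,225.4),.072))
crop(s,220,80,340,200,6,"pics/s23.png")
crop(t,80,190,250,280,4.5,"pics/t23.png")
E
```

```text
t 39.45 pos [0.5086 0.2589 0.1235] yaw 67.7 j1,j6 [0.47 0.86] w 40.0 F [-1.4 -0.4  0.7]
shift [-0.063  0.01   1.07 ] roll -3.32 tilt 0.13
[0.51100131 0.25703919 0.072     ]
```

View pics/s23.png

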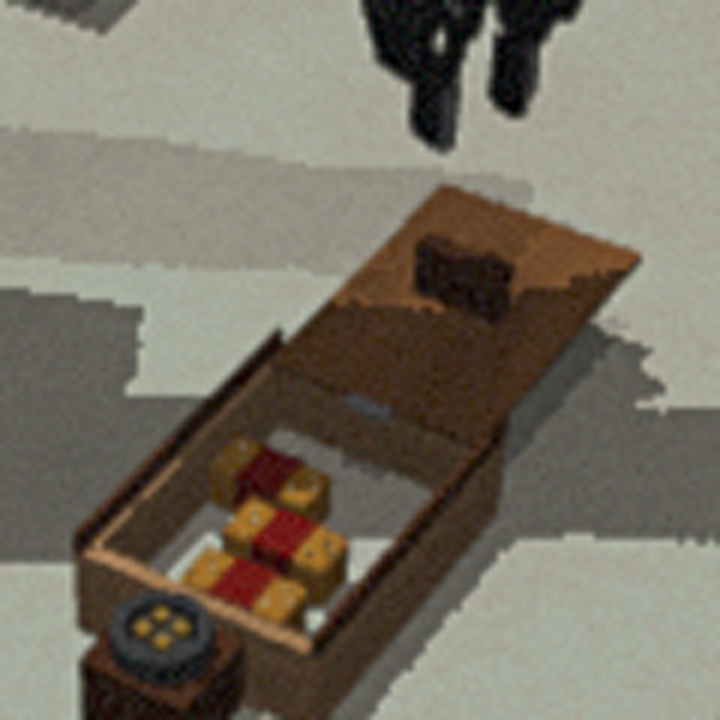

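View pics/t23.png

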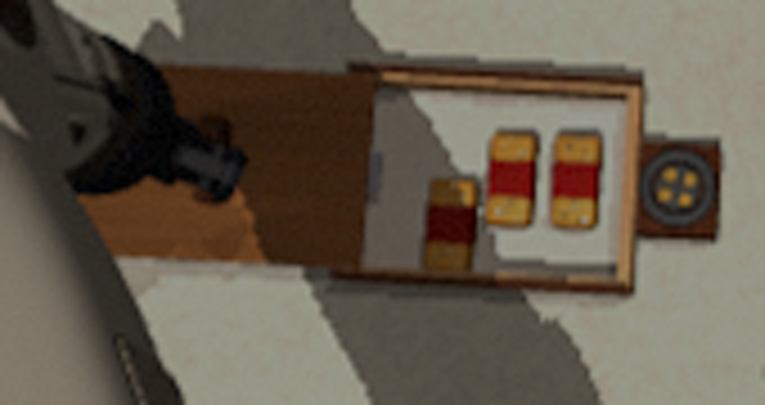

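Call:
move_arm --motion '[[40, [-0.06, 0, 0.1], -1.0], [40, [-0.06, 0, 0.2], -2.0], [40, [-0.06, 0, 0.4], -3.0], [40, [-0.06, 0, 0.6], -3.32], [40, [-0.06, 0, 0.8], -3.32], [40, [-0.06, 0, 1.0], -3.32], [40, [-0.06, 0, 1.2], -3.32], [40, [-0.06, 0, 1.3], -3.32], [40, [-0.06, 0, 1.3], -3.32], [40, [-0.06, 0, 1.3], -3.32]]'

```text
clock: 40.55
eef_pos: [0.5125, 0.2567, 0.0599]
tool_rot: [0.024, 1.0, 0.0, 0.0]
ft_force: [0.1, -0.1, 0.3]
grip_width: 0.04
```

```bash
python3 g.py 0.5112 0.2575 .041 87.6
```

```text
t 40.55 pos [0.5125 0.2567 0.0599] yaw 87.2 j1,j6 [0.46 0.51] w 40.0 F [ 0.1 -0.1  0.3]
shift [0.026 0.014 0.378] roll -0.06 tilt 0.01
```

Call:
move_arm --motion '[[40, [0, 0.01, 0.1], 0], [40, [0, 0.01, 0.2], 0], [40, [0, 0.01, 0.3], 0], [40, [0, 0.01, 0.36], 0], [30, [0, 0.01, 0.36], 0], [15, [0, 0.01, 0.36], 0], [0, [0, 0.01, 0.36], 0], [0, [0, 0.01, 0.36], 0], [0, [0, 0.01, 0.36], 0], [0, [0, 0.01, 0.36], 0]]'

```text
clock: 41.55
eef_pos: [0.5124, 0.2573, 0.0421]
tool_rot: [0.024, 1.0, 0.0, 0.0]
ft_force: [-0.6, 0.4, 1.7]
grip_width: 0.0103
```

Call:
move_arm --motion '[[0, [0, -0.05, 0], 0], [0, [0, -0.15, 0], 0], [0, [0, -0.3, 0], 0], [0, [0, -0.5, 0], 0], [0, [0, -0.7, 0], 0], [0, [0, -0.9, 0], 0], [0, [0, -1.1, 0], 0], [0, [0, -1.3, 0], 0], [0, [0, -1.45, 0], 0], [0, [0, -1.5, 0], 0]]'

```text
clock: 42.55
eef_pos: [0.509, 0.1811, 0.042]
tool_rot: [0.025, 1.0, -0.0, 0.0]
ft_force: [0.3, 1.9, 3.0]
grip_width: 0.0101
```

Call:
move_arm --motion '[[0, [0, -0.1, 0], 0], [0, [0, -0.25, 0], 0], [0, [0, -0.45, 0], 0], [0, [0, -0.65, 0], 0], [0, [0, -0.85, 0], 0], [0, [0, -1.05, 0], 0], [0, [0, -1.25, 0], 0], [0, [0, -1.4, 0], 0], [0, [0, -1.5, 0], 0], [0, [0, -1.55, 0], 0]]'

```text
clock: 43.55
eef_pos: [0.5056, 0.1043, 0.042]
tool_rot: [0.024, 1.0, 0.0, 0.001]
ft_force: [3.1, 2.3, 3.1]
grip_width: 0.01
```

```bash
python3 g.py 0.5046 0.098 .042 87.6
python3 - <<'E'
from h import *
s=camera("scene");t=camera("top")
crop(s,220,80,340,200,6,"pics/s24.png")
crop(t,140,195,250,275,7,"pics/t24.png")
E
```

```text
t 43.55 pos [0.5056 0.1043 0.042 ] yaw 87.2 j1,j6 [0.2  0.25] w 10.0 F [3.1 2.3 3.1]
shift [ 0.014 -0.126  0.001] roll -0.07 tilt 0.07
```

View pics/s24.png

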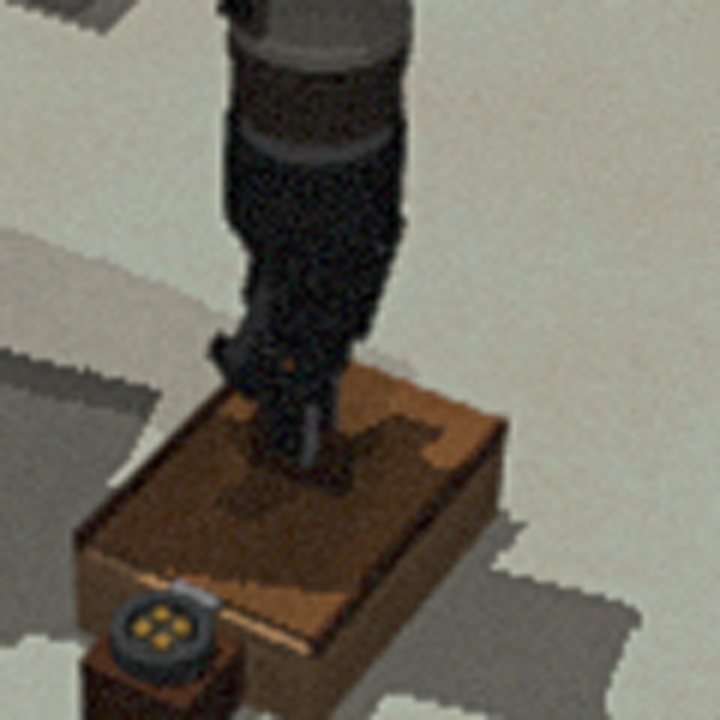

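View pics/t24.png

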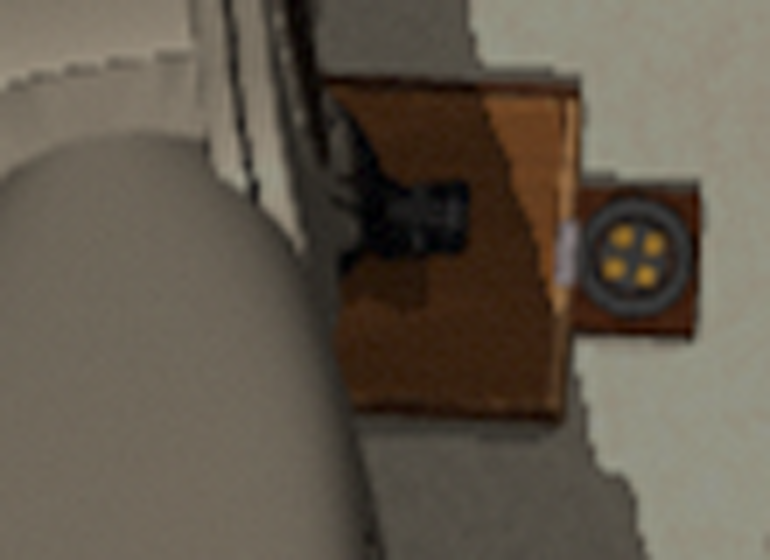

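Call:
move_arm --motion '[[0, [0, -0.02, 0], 0], [0, [0, -0.04, 0], 0], [0, [0, -0.06, 0], 0], [0, [0, -0.08, 0], 0], [0, [0, -0.1, 0], 0], [0, [0, -0.1, 0], 0], [0, [0, -0.1, 0], 0], [0, [0, -0.1, 0], 0], [0, [0, -0.1, 0], 0], [0, [0, -0.1, 0], 0]]'

```text
clock: 44.65
eef_pos: [0.5054, 0.1002, 0.042]
tool_rot: [0.024, 1.0, 0.0, 0.001]
ft_force: [4.5, 2.3, 4.1]
grip_width: 0.0103
```

Call:
move_arm --motion '[[0, [0, -0.01, 0], 0], [0, [0, -0.02, 0], 0], [0, [0, -0.03, 0], 0], [0, [0, -0.04, 0], 0], [0, [0, -0.04, 0], 0], [0, [0, -0.04, 0], 0], [0, [0, -0.04, 0], 0], [0, [0, -0.04, 0], 0], [0, [0, -0.04, 0], 0], [0, [0, -0.04, 0], 0]]'

```text
clock: 45.65
eef_pos: [0.5054, 0.0996, 0.042]
tool_rot: [0.023, 1.0, 0.002, 0.001]
ft_force: [5.0, 4.9, 3.2]
grip_width: 0.0104
```

Call:
move_arm --motion '[[0, [0, -0.02, 0], 0], [0, [0, -0.04, 0], 0], [0, [0, -0.06, 0], 0], [0, [0, -0.06, 0], 0], [0, [0, -0.06, 0], 0], [0, [0, -0.06, 0], 0], [0, [0, -0.06, 0], 0], [0, [0, -0.06, 0], 0], [0, [0, -0.06, 0], 0], [0, [0, -0.06, 0], 0]]'

```text
clock: 46.65
eef_pos: [0.5054, 0.0997, 0.042]
tool_rot: [0.023, 1.0, 0.005, 0.001]
ft_force: [5.0, 12.9, 1.9]
grip_width: 0.0101
```

```bash
python3 g.py 0.5046 0.098 .042 87.6
python3 - <<'E'
from h import *
s=camera("scene");t=camera("top")
crop(t,200,200,250,260,12,"pics/t25.png")
E
```

```text
t 46.65 pos [0.5054 0.0997 0.042 ] yaw 87.4 j1,j6 [0.19 0.23] w 10.1 F [ 5.  12.9  1.9]
shift [ 0.015 -0.036  0.   ] roll -0.03 tilt 0.52
```

View pics/t25.png

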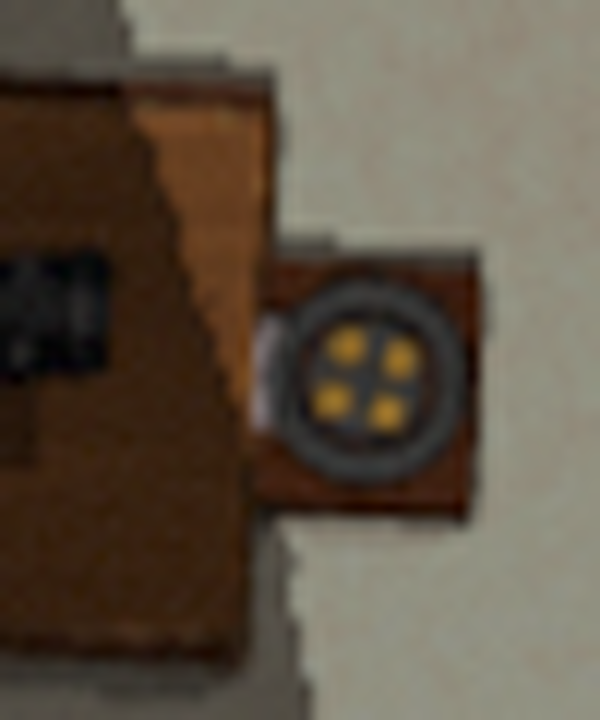

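Call:
move_arm --motion '[[0, [0, 0.08, 0], 0], [0, [0, 0.08, 0], 0], [20, [0, 0.08, 0], 0], [40, [0, 0.08, 0], 0], [40, [0, 0.08, 0], 0], [40, [0, 0.08, 0], 0], [40, [0, 0.08, -0.3], 0], [40, [0, 0.08, -0.8], 0], [40, [0, 0.08, -1.4], 0], [40, [0, 0.08, -2.0], 0]]'

```text
clock: 47.75
eef_pos: [0.5037, 0.0985, 0.1422]
tool_rot: [0.024, 1.0, -0.0, -0.001]
ft_force: [0.1, -0.7, -0.2]
grip_width: 0.04
```

Run:
```python
from h import *
s=camera("scene");t=camera("top")
crop(s,275,195,335,270,9,"pics/s26.png")
crop(t,235,135,285,185,12,"pics/t26.png")
for c in(s,t):
    hsv=cv2.cvtColor(c['color'],cv2.COLOR_RGB2HSV)
    print(hsv[(210 if c is s else 150),(295 if c is s else 252):(315 if c is s else 270)].tolist())
```

```text
[[39, 21, 172], [38, 27, 172], [32, 27, 171], [30, 26, 160], [114, 135, 140], [109, 220, 144], [109, 210, 136], [110, 187, 143], [108, 202, 140], [109, 193, 139], [109, 201, 138], [109, 200, 140], [108, 206, 135], [108, 199, 142], [109, 204, 140], [108, 229, 128], [110, 189, 105], [53, 10, 101], [38, 24, 173], [39, 23, 174]]
[[26, 18, 101], [170, 11, 69], [173, 14, 75], [15, 14, 74], [8, 42, 49], [110, 207, 90], [109, 206, 119], [109, 214, 119], [109, 210, 119], [109, 206, 119], [109, 212, 119], [110, 208, 119], [109, 208, 119], [109, 227, 117], [115, 110, 81], [13, 23, 77], [23, 24, 97], [28, 26, 119]]
```

View pics/s26.png

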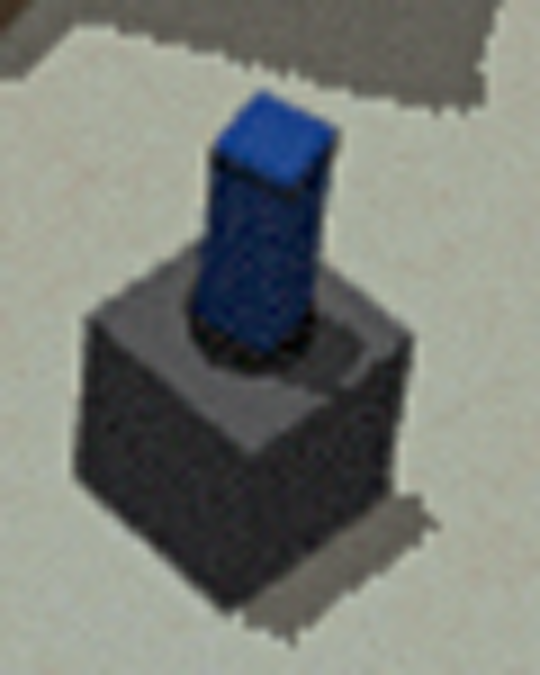

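View pics/t26.png

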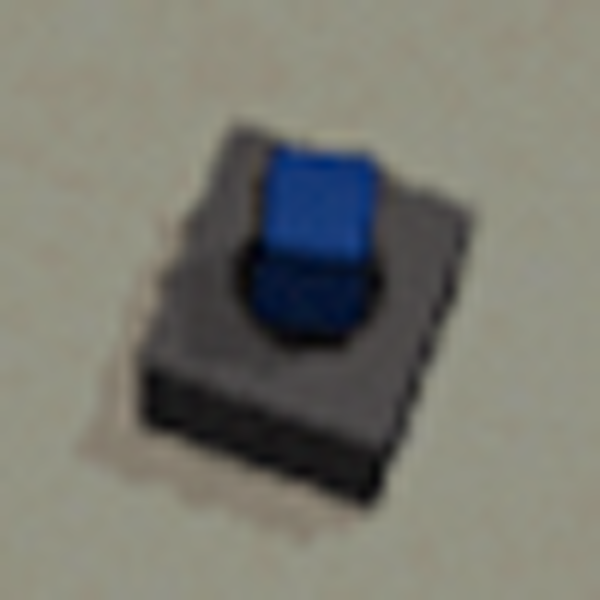

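```bash
python3 - <<'E'
from h import *
s=camera("scene");t=camera("top")
T=lambda q:((q[0]+.5)/12-.5+235,(q[1]+.5)/12-.5+135)
S=lambda q:((q[0]+.5)/9-.5+275,(q[1]+.5)/9-.5+195)
def rep(n,P,):
    P=np.array(P)[:,:2]; print(n,"c",P.mean(0).round(4))
    for i in range(len(P)):
        d=P[(i+1)%len(P)]-P[i]; print("   ",np.linalg.norm(d).round(4),np.degrees(np.arctan2(d[1],d[0])).round(1)%90)
rep("hand t",[onz(t,T(q),.144) for q in((272,150),(378,155),(365,257),(262,250))])
rep("hand s",[onz(s,S(q),.144) for q in((263,92),(338,132),(300,188),(212,155))])
rep("block t",[onz(t,T(q),.07) for q in((238,123),(475,210),(378,445),(145,360))])
rep("block s3",[onz(s,S(q),.07) for q in((90,318),(250,450),(412,335))])
a,b=[onz(s,S(q),.07) for q in((90,318),(412,335))]; print("s block c",(a+b)/2)
print("handle top tri",tri(t,T((319,203)),s,S((278,142))))
E
python3 g.py 0.698 -0.0935 .15 87
```

```text
hand t c [ 0.6964 -0.0936]
    0.0227 87.9
    0.0227 83.0
    0.022 86.6
    0.0222 84.7
hand s c [ 0.6989 -0.097 ]
    0.0218 82.5
    0.0212 89.0
    0.0231 2.5
    0.0251 85.8
block t c [ 0.6973 -0.0939]
    0.0575 69.9
    0.0592 68.19999999999999
    0.0561 70.1
    0.0593 69.6
block s3 c [ 0.703 -0.107]
    0.057 71.7
    0.058 69.5
    0.0828 26.0
s block c [ 0.69735046 -0.09500074  0.07      ]
handle top tri (array([ 0.6975782 , -0.09365332,  0.13987153]), np.float64(0.00014260150619127654))
t 47.95 pos [0.5048 0.0988 0.1422] yaw 87.2 j1,j6 [0.19 0.24] w 40.1 F [ 0.3 -0.4 -0.7]
shift [-4.046 -3.654 -0.154] roll 0.04 tilt 0.05
```

Call:
move_arm --motion '[[50, [-0.3, -0.3, -0.1], 0], [50, [-0.8, -0.7, -0.2], 0], [50, [-1.3, -1.2, -0.2], 0], [50, [-1.8, -1.7, -0.2], 0], [50, [-2.3, -2.2, -0.2], 0.1], [50, [-2.8, -2.6, -0.2], 0.2], [50, [-3.3, -3.0, -0.2], 0.27], [50, [-3.7, -3.4, -0.2], 0.27], [50, [-4.0, -3.65, -0.2], 0.27], [50, [-4.04, -3.67, -0.2], 0.27]]'

```text
clock: 48.95
eef_pos: [0.6974, -0.0962, 0.1482]
tool_rot: [0.04, 0.999, 0.0, -0.002]
ft_force: [0.2, -0.3, -0.6]
grip_width: 0.0499
```

```bash
python3 g.py 0.6975 -0.0943 .072 85.6
python3 - <<'E'
from h import *
s=camera("scene");t=camera("top")
crop(s,265,130,345,260,5,"pics/s27.png")
crop(t,225,120,295,190,8,"pics/t27.png")
E
```

```text
t 48.95 pos [ 0.6974 -0.0962  0.1482] yaw 85.5 j1,j6 [-0.14 -0.06] w 49.9 F [ 0.2 -0.3 -0.6]
shift [-0.006  0.039  1.525] roll -0.02 tilt 0.25
```

View pics/s27.png

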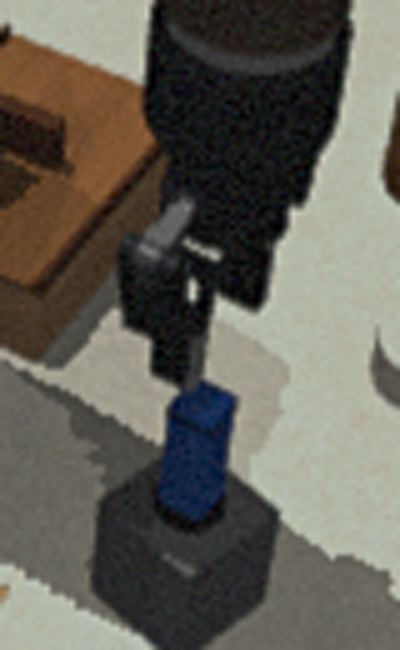

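Call:
move_arm --motion '[[50, [0, 0.03, 0.1], 0], [50, [0, 0.03, 0.3], 0], [50, [0, 0.03, 0.5], 0], [50, [0, 0.03, 0.7], 0], [50, [0, 0.03, 0.9], 0], [50, [0, 0.03, 1.1], 0], [50, [0, 0.03, 1.3], 0], [50, [0, 0.03, 1.45], 0], [50, [0, 0.03, 1.5], 0], [50, [0, 0.03, 1.5], 0]]'

```text
clock: 50.05
eef_pos: [0.6975, -0.0927, 0.0762]
tool_rot: [0.038, 0.999, 0.0, -0.0]
ft_force: [0.2, 0.6, 0.3]
grip_width: 0.05
```

```bash
python3 g.py 0.6975 -0.0943 .072 85.6
python3 - <<'E'
from h import *
s=camera("scene");t=camera("top")
crop(s,265,130,345,260,5,"pics/s28.png")
E
```

```text
t 50.05 pos [ 0.6975 -0.0927  0.0762] yaw 85.6 j1,j6 [-0.13 -0.06] w 50.0 F [0.2 0.6 0.3]
shift [-0.003 -0.032  0.084] roll 0.0 tilt 0.05
```

View pics/s28.png

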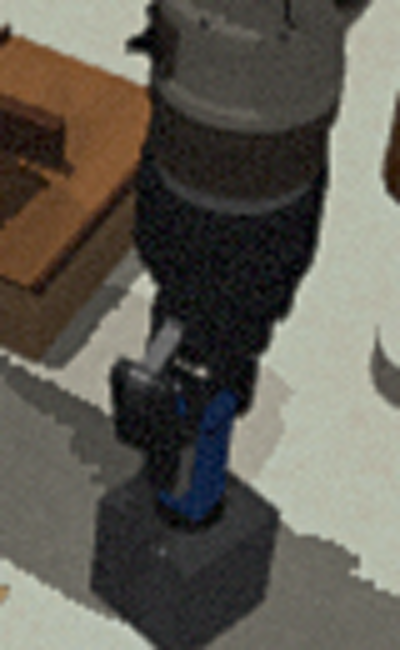

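Call:
move_arm --motion '[[50, [0, -0.02, 0.05], 0], [45, [0, -0.02, 0.07], 0], [35, [0, -0.02, 0.07], 0], [25, [0, -0.02, 0.07], 0], [15, [0, -0.02, 0.07], 0], [15, [0, -0.02, 0.07], 0], [15, [0, -0.02, 0.07], 0], [15, [0, -0.02, 0.07], 0], [15, [0, -0.02, 0.07], 0], [15, [0, -0.02, 0.07], 0]]'

```text
clock: 51.15
eef_pos: [0.6978, -0.0937, 0.0735]
tool_rot: [0.038, 0.999, -0.0, 0.0]
ft_force: [-0.8, 0.1, 1.4]
grip_width: 0.0235
```

```bash
python3 g.py 0.6975 -0.0943 .072 85.6
```

```text
t 51.15 pos [ 0.6978 -0.0937  0.0735] yaw 85.6 j1,j6 [-0.13 -0.06] w 23.5 F [-0.8  0.1  1.4]
shift [ 0.005 -0.012  0.03 ] roll 0.0 tilt 0.02
```

Call:
move_arm --motion '[[15, [0, 0, -0.05], 0], [15, [0, 0, -0.15], 0], [15, [0, 0, -0.35], 0], [15, [0, 0, -0.6], 0], [15, [0, 0, -0.9], 0], [15, [0, 0, -1.2], 0], [15, [0, 0, -1.5], 0], [15, [0, 0, -1.8], 0], [15, [0, 0, -2.0], 0], [15, [0, 0, -2.0], 0]]'

```text
clock: 52.15
eef_pos: [0.699, -0.0939, 0.1764]
tool_rot: [0.038, 0.999, -0.0, 0.003]
ft_force: [-0.1, -0.4, -1.0]
grip_width: 0.0232
```

```bash
python3 g.py 0.5000 -0.0142 .172 165
python3 - <<'E'
from h import *
s=camera("scene");t=camera("top")
crop(s,265,110,345,260,5,"pics/s29.png")
E
```

```text
t 52.15 pos [ 0.699  -0.0939  0.1764] yaw 85.6 j1,j6 [-0.13 -0.06] w 23.2 F [-0.1 -0.4 -1. ]
shift [4.092 1.285 0.067] roll -13.23 tilt 0.29
```

View pics/s29.png

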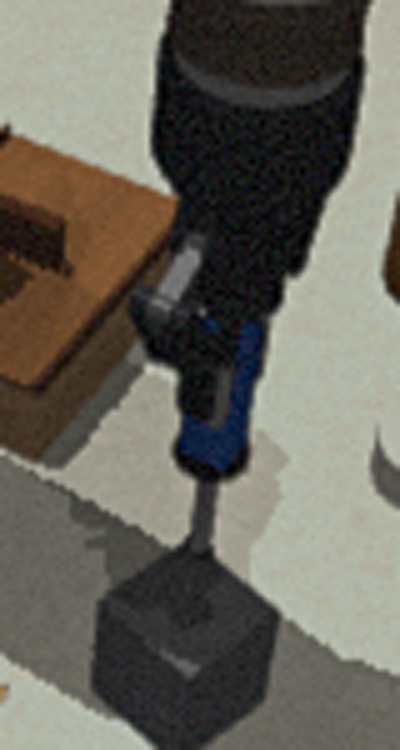

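Call:
move_arm --motion '[[15, [0.3, 0.1, 0], -1.0], [15, [0.7, 0.2, 0], -2.2], [15, [1.2, 0.4, 0], -3.4], [15, [1.7, 0.5, 0], -4.6], [15, [2.2, 0.7, 0], -5.8], [15, [2.7, 0.8, 0], -7.0], [15, [3.2, 1.0, 0], -8.2], [15, [3.6, 1.1, 0], -9.4], [15, [3.9, 1.2, 0], -10.6], [15, [4.09, 1.28, 0], -11.8]]'

```text
clock: 53.25
eef_pos: [0.4965, -0.0138, 0.1725]
tool_rot: [-0.55, 0.835, 0.001, -0.001]
ft_force: [0.9, -0.1, -1.2]
grip_width: 0.0234
```

```bash
python3 g.py 0.5000 -0.0142 .14 165
python3 - <<'E'
from h import *
s=camera("scene")
crop(s,215,90,295,220,5,"pics/s30.png")
E
```

```text
t 53.25 pos [ 0.4965 -0.0138  0.1725] yaw 156.7 j1,j6 [-0.03 -1.19] w 23.4 F [ 0.9 -0.1 -1.2]
shift [-0.021 -0.068  0.65 ] roll -1.38 tilt 0.13
```

View pics/s30.png

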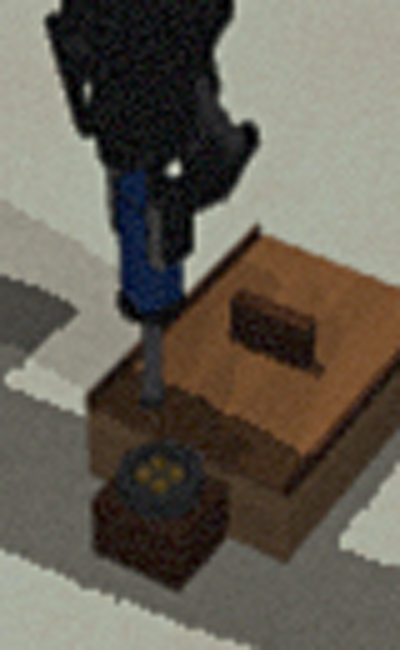

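Call:
move_arm --motion '[[15, [-0.02, -0.07, 0.0], -0.7], [15, [-0.02, -0.07, 0.1], -1.38], [15, [-0.02, -0.07, 0.2], -1.38], [15, [-0.02, -0.07, 0.4], -1.38], [15, [-0.02, -0.07, 0.6], -1.38], [15, [-0.02, -0.07, 0.7], -1.38], [15, [-0.02, -0.07, 0.75], -1.38], [15, [-0.02, -0.07, 0.78], -1.38], [15, [-0.02, -0.07, 0.78], -1.38], [15, [-0.02, -0.07, 0.78], -1.38]]'

```text
clock: 54.3
eef_pos: [0.5026, -0.0147, 0.1347]
tool_rot: [-0.607, 0.795, -0.0, 0.0]
ft_force: [0.5, -0.1, -1.8]
grip_width: 0.0231
```

```bash
python3 g.py 0.5000 -0.0142 .1315 165
python3 - <<'E'
from h import *
s=camera("scene");t=camera("top");o=get_obs();p=o['eef_pos']
crop(s,226,150,276,210,11,"pics/s31.png")
crop(t,205,205,255,255,11,"pics/t31.png")
for z in(.063,):
    q=[p[0],p[1],p[2]-.0695]; print(q,(proj(s,q)[0]-[226,150])*11,(proj(t,q)[0]-[205,205])*11)
print("screw top pred",(proj(s,[.4997,-.0146,.056])[0]-[226,150])*11,(proj(t,[.4997,-.0146,.056])[0]-[205,205])*11)
E
```

```text
t 54.3 pos [ 0.5026 -0.0147  0.1347] yaw 164.7 j1,j6 [-0.03 -1.33] w 23.1 F [ 0.5 -0.1 -1.8]
shift [0.004 0.053 0.063] roll -0.05 tilt 0.04
[np.float64(0.5025949328149218), np.float64(-0.014727516158529175), np.float64(0.06522354683565745)] [237.346573   350.80706932] [277.45829701 270.44484471]
screw top pred [227.38101182 374.04839044] [277.88908722 285.99769588]
```

View pics/s31.png

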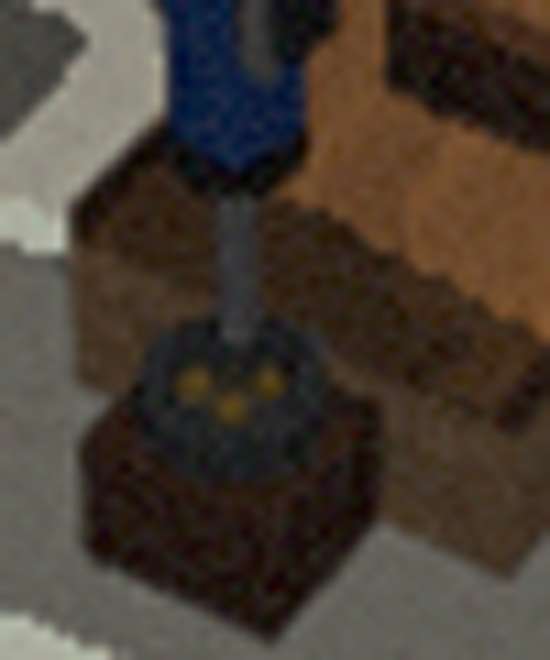

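View pics/t31.png

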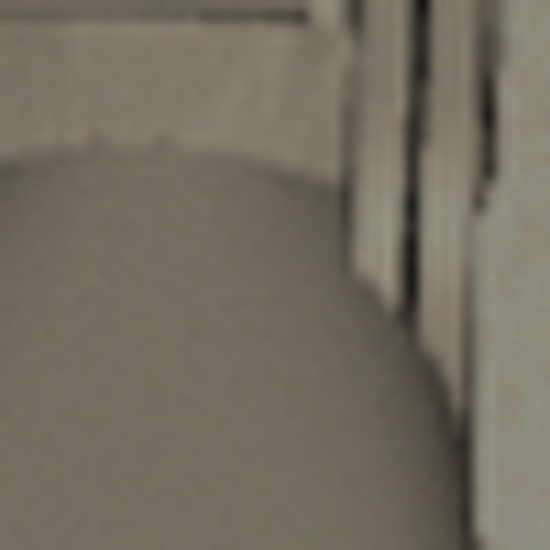

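```bash
python3 g.py 0.4998 -0.0140 .1315 165
```

```text
t 54.4 pos [ 0.5026 -0.0147  0.1347] yaw 164.7 j1,j6 [-0.03 -1.33] w 23.0 F [-0.  -0.5 -1.1]
shift [0.001 0.058 0.064] roll -0.05 tilt 0.05
```

Call:
move_arm --motion '[[15, [0, 0.03, 0.02], 0], [15, [0, 0.06, 0.04], -0.05], [15, [0, 0.06, 0.04], -0.05], [15, [0, 0.06, 0.04], -0.05], [15, [0, 0.06, 0.04], -0.05], [15, [0, 0.06, 0.04], -0.05], [15, [0, 0.06, 0.04], -0.05], [15, [0, 0.06, 0.04], -0.05], [15, [0, 0.06, 0.04], -0.05], [15, [0, 0.06, 0.04], -0.05]]'

```text
clock: 55.4
eef_pos: [0.4994, -0.0139, 0.1323]
tool_rot: [-0.609, 0.793, -0.0, -0.0]
ft_force: [0.1, 0.5, -1.8]
grip_width: 0.0237
```

```bash
python3 g.py 0.4998 -0.0140 .121 165
python3 - <<'E'
from h import *
s=camera("scene")
crop(s,226,160,276,210,11,"pics/s32.png")
E
```

```text
t 55.4 pos [ 0.4994 -0.0139  0.1323] yaw 165.0 j1,j6 [-0.03 -1.34] w 23.7 F [ 0.1  0.5 -1.8]
shift [-0.001 -0.009  0.226] roll -0.0 tilt 0.0
```

View pics/s32.png

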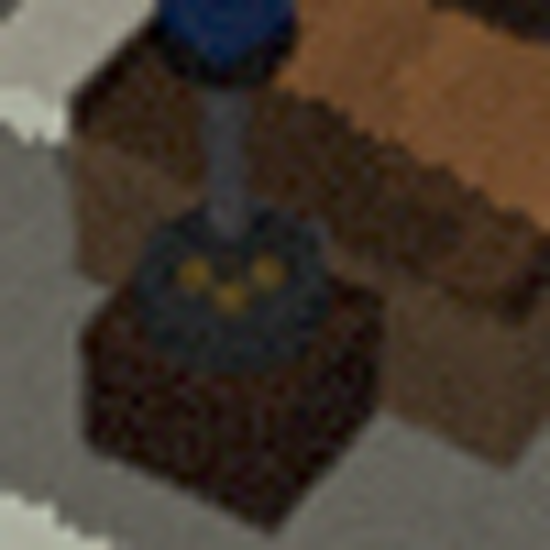

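Call:
move_arm --motion '[[15, [0, -0.02, 0.02], 0], [15, [0, -0.02, 0.04], 0], [15, [0, -0.02, 0.06], 0], [15, [0, -0.02, 0.08], 0], [15, [0, -0.02, 0.1], 0], [15, [0, -0.02, 0.12], 0], [15, [0, -0.02, 0.14], 0], [15, [0, -0.02, 0.16], 0], [15, [0, -0.02, 0.16], 0], [15, [0, -0.02, 0.16], 0]]'

```text
clock: 56.45
eef_pos: [0.5003, -0.0142, 0.1243]
tool_rot: [-0.609, 0.793, 0.0, -0.0]
ft_force: [-0.2, 0.8, -1.8]
grip_width: 0.0233
```

```bash
python3 g.py 0.5003 -0.0140 .121 165
python3 - <<'E'
from h import *
s=camera("scene")
crop(s,226,160,276,210,11,"pics/s33.png")
E
```

```text
t 56.45 pos [ 0.5003 -0.0142  0.1243] yaw 165.0 j1,j6 [-0.03 -1.34] w 23.3 F [-0.2  0.8 -1.8]
shift [-0.004  0.001  0.066] roll -0.0 tilt 0.0
```

View pics/s33.png

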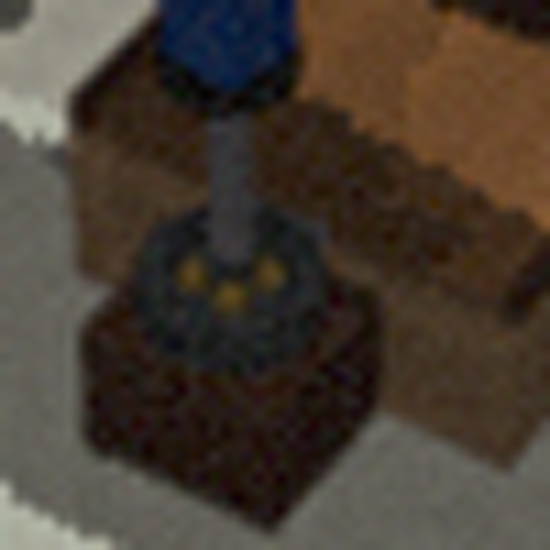

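Call:
move_arm --motion '[[15, [0, 0, 0.01], 0], [15, [0, 0, 0.02], 0], [15, [0, 0, 0.03], 0], [15, [0, 0, 0.04], 0], [15, [0, 0, 0.05], 0], [15, [0, 0, 0.06], 0], [15, [0, 0, 0.06], 0], [15, [0, 0, 0.06], 0], [15, [0, 0, 0.06], 0], [15, [0, 0, 0.06], 0]]'

```text
clock: 57.5
eef_pos: [0.5004, -0.0142, 0.1213]
tool_rot: [-0.609, 0.793, -0.0, 0.0]
ft_force: [-0.2, 0.4, -1.5]
grip_width: 0.0236
```

Call:
move_arm --motion '[[15, [0, 0, 0.01], 0], [15, [0, 0, 0.02], 0], [15, [0, 0, 0.03], 0], [15, [0, 0, 0.03], 0], [15, [0, 0, 0.03], 0], [15, [0, 0, 0.03], 0], [15, [0, 0, 0.03], 0], [15, [0, 0, 0.03], 0], [15, [0, 0, 0.03], 0], [15, [0, 0, 0.03], 0]]'

```text
clock: 58.5
eef_pos: [0.5005, -0.0142, 0.1208]
tool_rot: [-0.609, 0.793, -0.0, 0.0]
ft_force: [-1.9, 0.6, 6.1]
grip_width: 0.0232
```

Call:
move_arm --motion '[[15, [0, 0, 0.01], 0], [15, [0, 0, 0.02], 0], [15, [0, 0, 0.02], 0], [15, [0, 0, 0.02], 0], [15, [0, 0, 0.02], 0], [15, [0, 0, 0.02], 0], [15, [0, 0, 0.02], 0], [15, [0, 0, 0.02], 0], [15, [0, 0, 0.02], 0], [15, [0, 0, 0.02], 0]]'

```text
clock: 59.5
eef_pos: [0.5006, -0.0142, 0.1206]
tool_rot: [-0.609, 0.793, -0.001, 0.001]
ft_force: [-3.2, 0.1, 10.7]
grip_width: 0.0238
```

Call:
move_arm --motion '[[15, [0, 0, 0.0], 0.7], [15, [0, 0, 0.0], 1.4], [15, [0, 0, 0.003], 2.1], [15, [0, 0, 0.006], 2.8], [15, [0, 0, 0.009], 3.5], [15, [0, 0, 0.012], 4.2], [15, [0, 0, 0.015], 4.9], [15, [0, 0, 0.018], 5.6], [15, [0, 0, 0.021], 6.3], [15, [0, 0, 0.024], 7.0]]'

```text
clock: 60.5
eef_pos: [0.5004, -0.0144, 0.1193]
tool_rot: [-0.283, 0.959, -0.0, 0.001]
ft_force: [-4.2, -0.8, 10.3]
grip_width: 0.0233
```

```bash
python3 g.py 0.5005 -0.0142 .12 165
python3 - <<'E'
from h import *
s=camera("scene")
print(get_obs()['ft_torque'])
crop(s,226,160,276,210,11,"pics/s34.png")
E
```

```text
t 60.5 pos [ 0.5004 -0.0144  0.1193] yaw 122.8 j1,j6 [-0.03 -0.6 ] w 23.3 F [-4.2 -0.8 10.3]
shift [-0.004  0.001 -0.014] roll -7.03 tilt 0.07
[-0.11856982  1.11529386 -0.01524088]
```

View pics/s34.png

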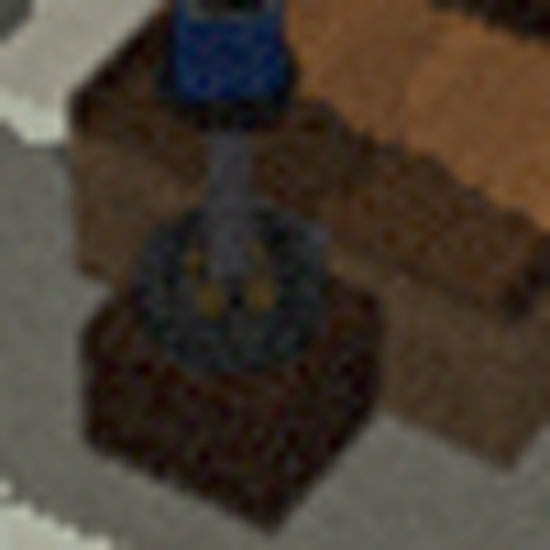

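Call:
move_arm --motion '[[15, [0, 0, 0.004], 1.0], [15, [0, 0, 0.008], 2.0], [15, [0, 0, 0.012], 3.0], [15, [0, 0, 0.016], 4.0], [15, [0, 0, 0.02], 5.0], [15, [0, 0, 0.025], 6.0], [15, [0, 0, 0.029], 7.0], [15, [0, 0, 0.033], 8.0], [15, [0, 0, 0.037], 9.0], [15, [0, 0, 0.042], 10.0]]'

```text
clock: 61.55
eef_pos: [0.5004, -0.0139, 0.1174]
tool_rot: [0.235, 0.972, 0.0, 0.001]
ft_force: [-4.2, 0.9, 10.7]
grip_width: 0.0234
```

Call:
move_arm --motion '[[15, [0, 0, 0.004], 1.0], [15, [0, 0, 0.008], 2.0], [15, [0, 0, 0.012], 3.0], [15, [0, 0, 0.016], 4.0], [15, [0, 0, 0.02], 5.0], [15, [0, 0, 0.025], 6.0], [15, [0, 0, 0.029], 7.0], [15, [0, 0, 0.033], 8.0], [15, [0, 0, 0.037], 9.0], [15, [0, 0, 0.042], 10.0]]'

```text
clock: 62.55
eef_pos: [0.4999, -0.0138, 0.1153]
tool_rot: [0.69, 0.724, 0.0, -0.0]
ft_force: [-4.8, 0.8, 12.6]
grip_width: 0.0236
```

```bash
python3 g.py 0.5005 -0.0142 .12 165
python3 - <<'E'
from h import *
s=camera("scene")
print(get_obs()['ft_torque'])
crop(s,226,160,276,210,11,"pics/s35.png")
E
```

```text
t 62.55 pos [ 0.4999 -0.0138  0.1153] yaw 2.8 j1,j6 [-0.03  1.49] w 23.6 F [-4.8  0.8 12.6]
shift [-0.008  0.011 -0.094] roll 2.96 tilt 0.05
[ 0.28003662  1.55838315 -0.02479693]
```

View pics/s35.png

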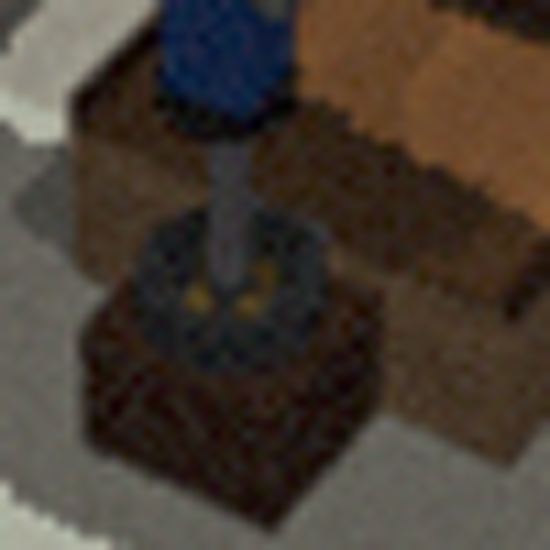

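Call:
move_arm --motion '[[15, [0, 0, 0.002], 0.5], [15, [0, 0, 0.004], 1.0], [15, [0, 0, 0.004], 1.4], [15, [0, 0, 0.004], 1.8], [15, [0, 0, 0.004], 2.2], [15, [0, 0, 0.004], 2.2], [15, [0, 0, 0.004], 2.2], [15, [0, 0, 0.004], 2.2], [15, [0, 0, 0.004], 2.2], [15, [0, 0, 0.004], 2.2]]'

```text
clock: 63.6
eef_pos: [0.5001, -0.0137, 0.115]
tool_rot: [0.767, 0.642, 0.001, -0.0]
ft_force: [-4.3, 0.3, 11.1]
grip_width: 0.023
```

```bash
python3 g.py 0.5005 -0.0142 .12 165
python3 - <<'E'
from h import *
s=camera("scene")
o=get_obs();print(o['ft_torque'],o['joint_pos'],o['tau'])
E
```

```text
t 63.6 pos [ 0.5001 -0.0137  0.115 ] yaw -10.2 j1,j6 [-0.03  1.72] w 23.0 F [-4.3  0.3 11.1]
shift [-0.008  0.01  -0.101] roll 0.8 tilt 0.07
[0.29269256 1.35036784 0.05360904] [-2.81182647e-02  2.93457504e-01 -1.48146825e-01  1.12849992e+00
  1.00255578e-03  1.72036368e+00] [ -0.5304778  -33.3322835   22.44932234  -2.16730848  -0.3746754
   0.06567348]
```

Call:
move_arm --motion '[[15, [0, 0, 0.0], 0.4], [15, [0, 0, 0.0], 0.8], [15, [0, 0, 0.0], 1.2], [15, [0, 0, 0.0], 1.6], [15, [0, 0, 0.0], 1.6], [15, [0, 0, 0.0], 1.6], [15, [0, 0, 0.0], 1.6], [15, [0, 0, 0.0], 1.6], [15, [0, 0, 0.0], 1.6], [15, [0, 0, 0.0], 1.6]]'

```text
clock: 64.65
eef_pos: [0.5, -0.0136, 0.1149]
tool_rot: [0.818, 0.576, 0.001, -0.0]
ft_force: [-3.8, 1.4, 11.1]
grip_width: 0.0234
```

```bash
python3 g.py 0.5005 -0.0142 .12 165
python3 - <<'E'
from h import *
s=camera("scene")
o=get_obs();print(o['ft_torque'],o['tau'][5])
crop(s,226,100,286,210,6,"pics/s36.png")
E
```

```text
t 64.65 pos [ 0.5    -0.0136  0.1149] yaw -19.7 j1,j6 [-0.03  1.89] w 23.4 F [-3.8  1.4 11.1]
shift [-0.008  0.013 -0.101] roll -0.79 tilt 0.07
[0.32378316 1.39577969 0.40557066] 0.416296636685729
```

View pics/s36.png

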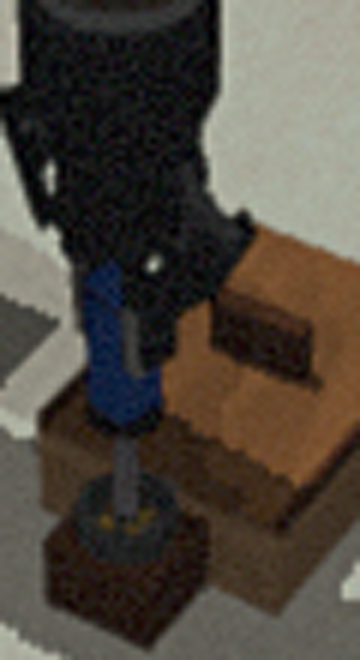

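Call:
move_arm --motion '[[15, [0, 0, 0.0], -0.8], [15, [0, 0, -0.02], -1.6], [15, [0, 0, -0.06], -2.0], [15, [0, 0, -0.12], -2.0], [15, [0, 0, -0.2], -2.0], [15, [0, 0, -0.35], -2.0], [15, [0, 0, -0.6], -2.0], [15, [0, 0, -0.9], -2.0], [15, [0, 0, -1.2], -2.0], [15, [0, 0, -1.3], -2.0]]'

```text
clock: 65.7
eef_pos: [0.5017, -0.0144, 0.1804]
tool_rot: [0.754, 0.657, 0.001, 0.001]
ft_force: [-0.7, 0.3, -1.3]
grip_width: 0.0234
```

```bash
python3 g.py 0.6978 -0.0937 .18 -4.4
python3 - <<'E'
from h import *
s=camera("scene")
crop(s,215,80,295,220,5,"pics/s37.png")
E
```

```text
t 65.7 pos [ 0.5017 -0.0144  0.1804] yaw -7.8 j1,j6 [-0.03  1.68] w 23.4 F [-0.7  0.3 -1.3]
shift [-1.037  4.102  0.022] roll -0.57 tilt 0.21
```

View pics/s37.png

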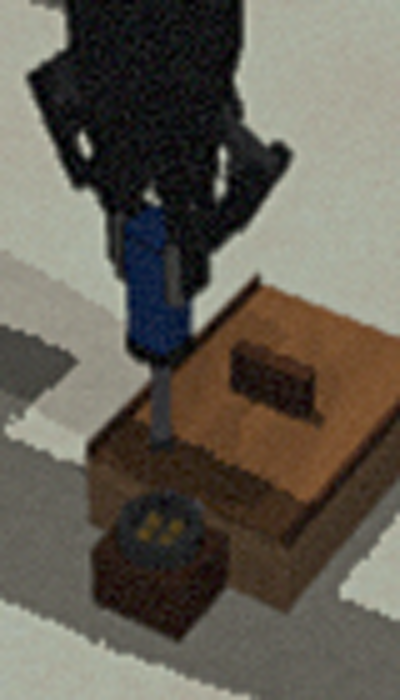

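Call:
move_arm --motion '[[15, [-0.1, 0.3, 0], 0], [15, [-0.2, 0.7, 0], 0], [15, [-0.3, 1.2, 0], 0], [15, [-0.4, 1.7, 0], -0.2], [15, [-0.5, 2.2, 0], -0.4], [15, [-0.7, 2.8, 0], -0.57], [15, [-0.85, 3.4, 0], -0.57], [15, [-1.0, 3.9, 0], -0.57], [15, [-1.04, 4.1, 0], -0.57], [15, [-1.04, 4.1, 0], -0.57]]'

```text
clock: 66.75
eef_pos: [0.697, -0.0943, 0.1758]
tool_rot: [0.734, 0.679, -0.001, -0.001]
ft_force: [-0.6, 0.3, -1.0]
grip_width: 0.0234
```

Call:
move_arm --motion '[[15, [0, 0, 0.05], 0], [15, [0, 0, 0.1], 0], [15, [0, 0, 0.15], 0], [15, [0, 0, 0.2], 0], [15, [0, 0, 0.2], 0], [15, [0, 0, 0.2], 0], [15, [0, 0, 0.2], 0], [15, [0, 0, 0.2], 0], [15, [0, 0, 0.2], 0], [15, [0, 0, 0.2], 0]]'

```text
clock: 67.75
eef_pos: [0.6964, -0.0936, 0.1683]
tool_rot: [0.734, 0.68, 0.0, 0.0]
ft_force: [-0.3, 0.8, -1.4]
grip_width: 0.0231
```

```bash
python3 g.py 0.6978 -0.0937 .15 -4.4
python3 - <<'E'
from h import *
s=camera("scene");t=camera("top")
crop(s,265,120,345,260,5,"pics/s38.png")
crop(t,205,205,255,255,11,"pics/t38.png")
o=get_obs()['eef_pos'];
for c in(s,): print((proj(c,o-[0,0,.0695])[0]-[265,120])*5+2,(proj(c,[.6975,-.0945,.07])[0]-[265,120])*5+2)
E
```

```text
t 67.75 pos [ 0.6964 -0.0936  0.1683] yaw -4.4 j1,j6 [-0.13  1.51] w 23.1 F [-0.3  0.8 -1.4]
shift [0.    0.027 0.365] roll 0.0 tilt 0.01
[193.73074764 513.21801893] [189.86848259 555.55811126]
```

View pics/s38.png

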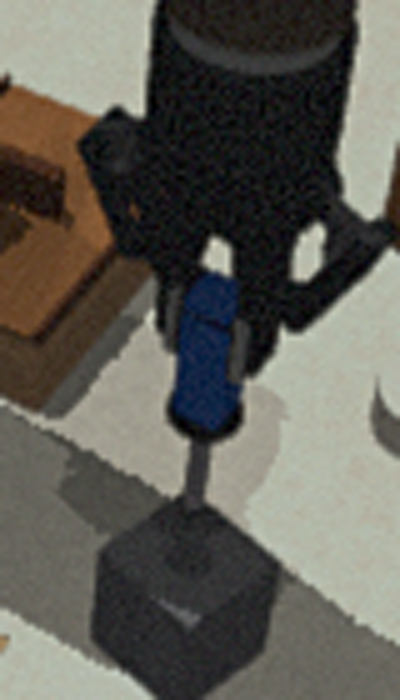

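View pics/t38.png

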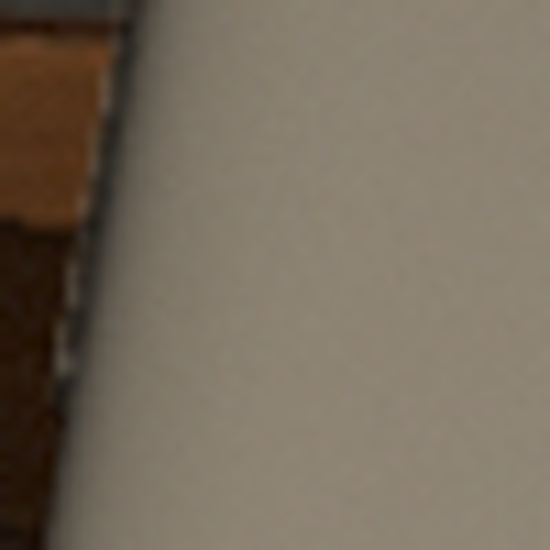

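Call:
move_arm --motion '[[15, [0, 0.01, 0.1], 0], [15, [0, 0.01, 0.2], 0], [15, [0, 0.01, 0.3], 0], [15, [0, 0.01, 0.4], 0], [15, [0, 0.01, 0.5], 0], [15, [0, 0.01, 0.6], 0], [15, [0, 0.01, 0.7], 0], [15, [0, 0.01, 0.8], 0], [15, [0, 0.01, 0.8], 0], [15, [0, 0.01, 0.8], 0]]'

```text
clock: 68.85
eef_pos: [0.6968, -0.0936, 0.1281]
tool_rot: [0.734, 0.68, -0.0, -0.0]
ft_force: [-0.7, -0.3, -1.6]
grip_width: 0.0236
```

```bash
python3 g.py 0.6975 -0.094 .0735 -4.4
python3 - <<'E'
from h import *
s=camera("scene")
crop(s,265,120,345,260,5,"pics/s39.png")
E
```

```text
t 68.85 pos [ 0.6968 -0.0936  0.1281] yaw -4.4 j1,j6 [-0.13  1.51] w 23.6 F [-0.7 -0.3 -1.6]
shift [-0.007  0.015  1.092] roll 0.0 tilt 0.01
```

View pics/s39.png

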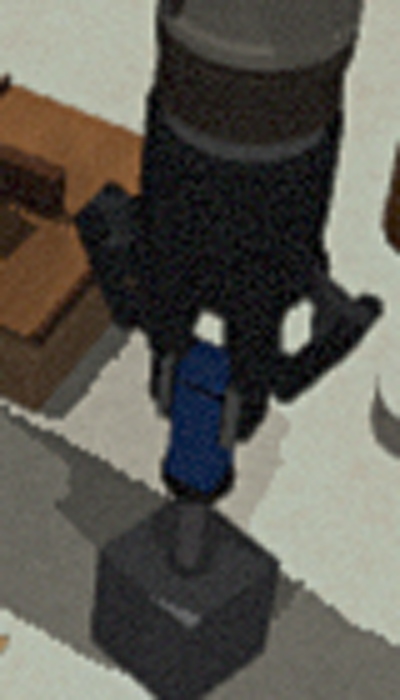

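Call:
move_arm --motion '[[15, [0, 0.01, 0.15], 0], [15, [0, 0.01, 0.3], 0], [15, [0, 0.01, 0.45], 0], [15, [0, 0.01, 0.6], 0], [15, [0, 0.01, 0.75], 0], [15, [0, 0.01, 0.9], 0], [15, [0, 0.01, 1.0], 0], [15, [0, 0.01, 1.05], 0], [15, [0, 0.01, 1.07], 0], [15, [0, 0.01, 1.07], 0]]'

```text
clock: 69.9
eef_pos: [0.6975, -0.0936, 0.0748]
tool_rot: [0.734, 0.68, 0.0, 0.0]
ft_force: [-0.7, 0.4, -0.6]
grip_width: 0.0235
```

Call:
move_arm --motion '[[15, [0, 0, 0.02], 0], [15, [0, 0, 0.02], 0], [28, [0, 0, 0.02], 0], [35, [0, 0, 0.02], 0], [45, [0, 0, 0.02], 0], [50, [0, 0, 0.02], 0], [50, [0, 0, 0.02], 0], [50, [0, 0, 0.02], 0], [50, [0, 0, 0.02], 0], [50, [0, 0, 0.02], 0]]'

```text
clock: 70.9
eef_pos: [0.6973, -0.0936, 0.0737]
tool_rot: [0.734, 0.68, -0.0, -0.0]
ft_force: [-0.5, 0.3, 0.4]
grip_width: 0.0503
```

Call:
move_arm --motion '[[50, [0, 0, -0.1], 0], [50, [0, 0, -0.3], 0], [50, [0, 0, -0.6], 0], [50, [0, 0, -0.9], 0], [50, [0, 0, -1.2], 0], [50, [0, 0, -1.5], 0], [50, [0, 0, -1.8], 0], [50, [0, 0, -2.0], 0], [50, [0, 0, -2.0], 0], [50, [0, 0, -2.0], 0]]'

```text
clock: 71.9
eef_pos: [0.6975, -0.0936, 0.1738]
tool_rot: [0.734, 0.68, 0.0, 0.0]
ft_force: [0.0, -0.4, -0.1]
grip_width: 0.05
```

Call:
move_arm --motion '[[50, [0, -0.5, 0], 0], [50, [0, -1.1, 0], 0], [50, [0, -1.7, 0], 0], [50, [0, -2.3, 0], 0], [50, [0, -2.9, 0], 0], [50, [0, -3.5, 0], 0], [50, [0, -4.1, 0], 0], [50, [0, -4.6, -0.5], 0], [50, [0, -5.0, -1.0], 0], [50, [0, -5.0, -1.0], 0]]'

```text
clock: 72.9
eef_pos: [0.4473, -0.0745, 0.2264]
tool_rot: [0.734, 0.679, 0.001, 0.002]
ft_force: [0.3, 0.4, 0.9]
grip_width: 0.0501
```

```bash
python3 g.py 0.6975 -0.094 .0735 -4.4
python3 - <<'E'
from h import *
s=camera("scene");t=camera("top")
crop(s,220,120,340,270,4,"pics/s40.png")
crop(t,140,120,300,270,4,"pics/t40.png")
crop(t,205,205,255,255,11,"pics/t41.png")
E
```

```text
t 72.9 pos [ 0.4473 -0.0745  0.2264] yaw -4.4 j1,j6 [-0.17  1.48] w 50.1 F [0.3 0.4 0.9]
shift [-3.000e-03  5.008e+00  3.078e+00] roll 0.0 tilt 0.22
```

View pics/s40.png

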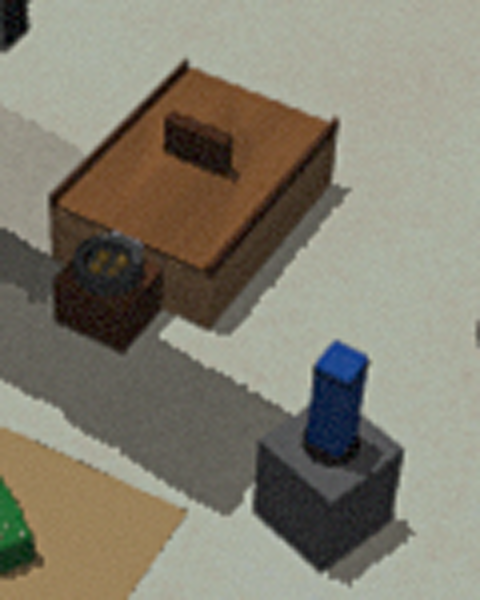

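View pics/t40.png

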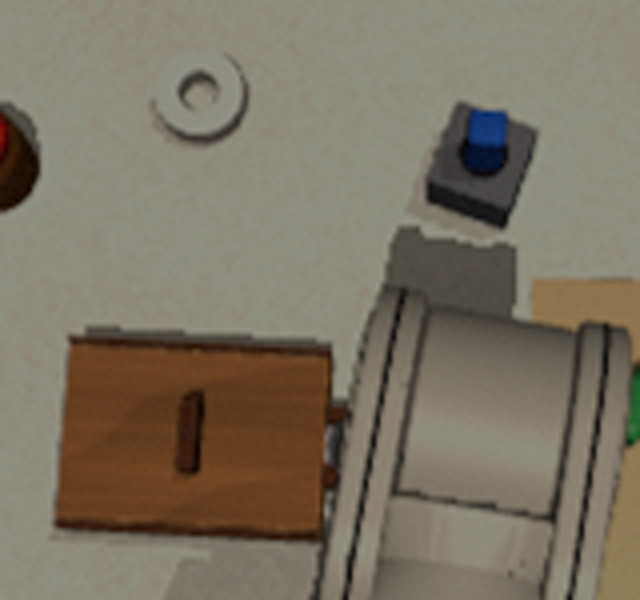

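View pics/t41.png

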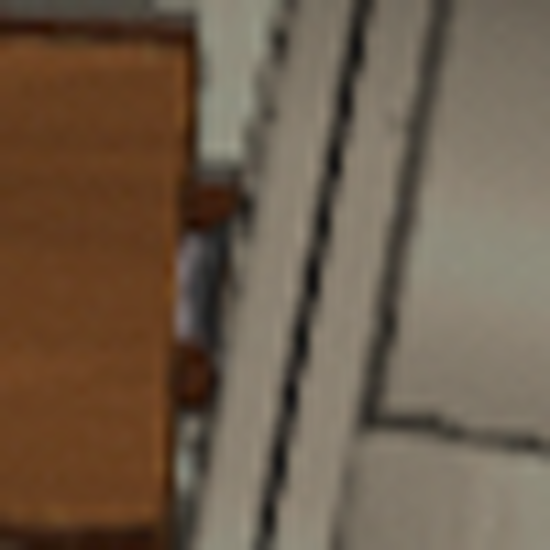

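Call:
move_arm --motion '[[50, [-0.5, 0, 0], 0], [50, [-1.0, 0, 0], 0], [50, [-1.6, 0, 0], 0], [50, [-2.2, 0, 0], 0], [50, [-2.8, 0, 0], 0], [50, [-3.3, 0, 0], 0], [50, [-3.6, 0, 0], 0], [50, [-3.8, 0, 0], 0], [50, [-3.8, 0, 0], 0], [50, [-3.8, 0, 0], 0]]'

```text
clock: 74.0
eef_pos: [0.4336, -0.2633, 0.2233]
tool_rot: [0.733, 0.68, 0.0, -0.001]
ft_force: [0.5, 1.0, -0.0]
grip_width: 0.05
```

Run:
```python
from h import *
s=camera("scene");t=camera("top")
crop(t,200,205,260,255,11,"pics/t42.png")
crop(s,226,165,286,205,11,"pics/s42.png")
for b in blobs(t,[((105,130,40),(125,255,255))],15):
    if 240<b[0][0]<280: print(b[0],onz(t,b[0],.11))
for b in blobs(s,[((105,130,40),(125,255,255))],15):
    if 280<b[0][0]<330: print(b[0],onz(s,b[0],.11))
```

```text
[260.90909091 154.33057851] [ 0.6977286  -0.09416431  0.11      ]
[303.63194444 219.39236111] [ 0.69662091 -0.09485906  0.11      ]
```

View pics/t42.png

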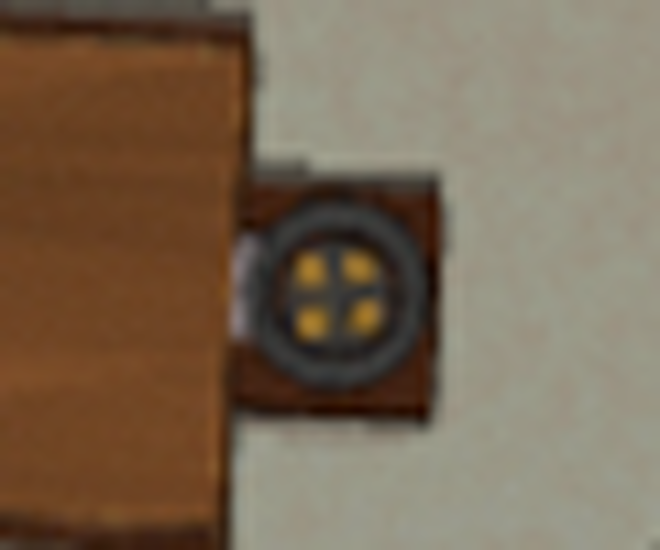

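View pics/s42.png

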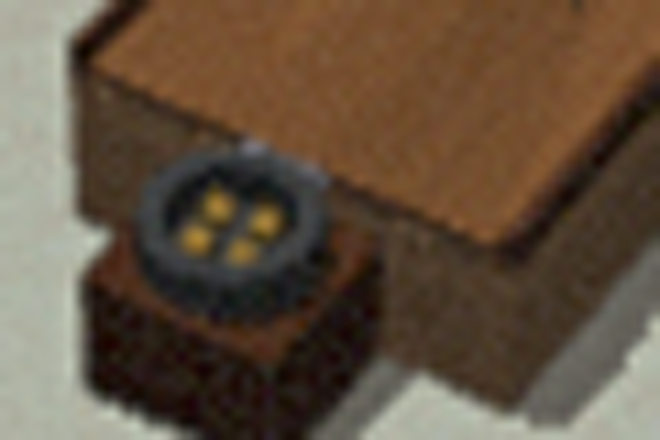

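Run:
```python
from workcell import *
print(get_obs()['clock']); print(job_done())
```

```text
74.1
the job is handed in; nothing more can be done
None
```

The job is done and handed in at 74 s, within the 208 s limit; `job_done()` reports no verdict, so I can't confirm the score.

**What I did**
- I slid the cover open to about 158 mm.
- Three banded bars were present (no fourth), and I laid all three flat on the box floor. The green, turquoise and pink look-alikes were left alone.
- I slid the cover shut until it hit its stop, where the push rose to about 13 N.
- I drove the screw with about 11–13 N down until torque rose sharply at the hard stop, about 0.4 N m.
- I put the screwdriver back in its stand.

**Last checks**
- **Screw:** the cross sits about 6° short of the next quarter turn relative to the box, which fits 3.0 rad. The bit sank about 5.8 mm.
- **Cover:** its front edge sits flush with the outer wall in the top picture.
- **Bars:** all three were flat in the last picture before closing.
- **Screwdriver:** it stands upright at (0.697, -0.094), where it was found, and the arm is clear of everything.

**What disagreed**
- The fingertips really sit about 24 mm above the reported TCP height. My first close on the cover grip missed for that reason, and I corrected all later heights by it.
- The first bar ended up against the -x wall after I placed it, but it is still flat and inside the box.

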